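Clear the turntable, key the pointer knob onto its D-shaft and let the platter run

ROBOT

A 6-joint arm with a two-finger parallel gripper is mounted at the origin on the work surface. World frame = base frame: x ahead of the robot, y to its left, z up, the work surface at z = 0. Lengths are in m, angles in rad, forces in N, time in s.
With the tool pointing down it reaches from about 0.25 to 0.775 m from the base axis. Payload 4 kg.
Tool frame: the origin (TCP) lies midway between the tips of the shut fingers; the grasp point (between the pads) lies robot.tcp_to_grasp behind it (robot.tcp_to_grasp is the distance from the TCP to the grasp point, in m); y points along the fingers, x is the direction in which the jaws open and shut, and the axes are right-handed (so a half turn about y gives the same grasp; the last joint's range is limited). The gripper opens to 94 mm and grips with 3 to 60 N. Pads are 16 mm wide; open, the fingers measure 119 mm over their backs; the gripper's body (75 mm by 177 mm) begins 78 mm behind the grasp point.
Start: joints at [-1.361, 0.087, 1.371, -0, 1.684, -0.103], TCP at [0.169, -0.523, 0.177] pointing down, gripper open.
Joint ranges: [-3.1, 3.1], [-0.76, 2.03], [0.27, 2.55], [-1.08, 4.22], [0.17, 2.65], [-2.57, 2.57]. Speed limits (rad/s): [2.79, 2.79, 3.14, 3.14, 3.14, 3.14].

INTERFACE

Orientations are given as [roll, pitch, yaw] about the fixed x, y, z axes, in that order (R = Rz(yaw) Ry(pitch) Rx(roll)).
In Python, from bench import robot gives the robot as it stands.
- The arm moves only by the tool arm_command, never from a script. Its argument "series" is text: rows parted by semicolons, each of 7 numbers parted by spaces: the turn, a rotation vector about the tool's x, y, z in rad, then the shift along the tool's x, y, z in m, then the finger opening in m, from 0 to 0.094. A call has 1 to 12 rows; each row shifts and turns the pose as measured when the row begins, along the tool's axes as they then stand; what a row does not reach is not made up. A row lasts 1/10 s, in which the tool goes at most 50 mm and 8.59 degrees, less where a joint would pass 70% of its speed; a pose out of reach is approached as far as the arm can. A call with a gripper value outside its range is refused whole. The fingers move at their own pace and stop on an object; the grip force is fixed at half the most. Time passes only in rows, so rows that do not move let the fingers close. It gives the time, the measured TCP pose, the force and the opening at its end, in the units of the state.
- robot.get_obs(): the state, without advancing time (a new reading comes with each control period).
- robot.snapshot(name): name is "scene" or "top"; returns the picture (384x512x3 uint8, blue, green, red); there is no depth.
- robot.camera_params(name): a dict with "fx", "fy", "cx", "cy" (pixels), "distortion" ([k1, k2, p1, p2, k3] as OpenCV has them; the pictures are not rectified), "extrinsics" (4x4, takes a point from camera to world coordinates). Camera axes: x right, y up, looking along -z (the intrinsics and any distortion apply to the point x, -y, -z); pixel columns grow to the right and rows downward; lengths in m; the calibration is good to about 2 mm. A picture is of the moment at which its call begins. camera_params takes no time and is no camera call.
- robot.close_job(): hands the job in, once; it reports no verdict.
Trained networks look in the newest picture that a camera, given by its name, has taken for a name from the list of things; names that differ only in an ending like _2 or _b are one class to them, and where a whole thing is asked for, a point or a joint stands for the part that bears it (a point fixed in the world has none). Each returns a list of dicts, best first, with "score" (0 to 1); they miss things now and then, are a little off and sometimes report something else, mostly with a low value. They report only what shows in the picture. A call takes as long as a camera call. They do not tell look-alikes from the thing itself.
- robot.spot_in(camera, target): "centre" ([x, y, z] in m, in the coordinates of the camera as it stood for that picture, good to about 4 mm: the middle of the surface that is visible of it).
The state is a dict: "time": time; "joint_positions": joint angles; "qvel": joint speeds; "joint_torque": joint torques, N m; "tool_pos": TCP position; "ee_rot": TCP orientation; "wrist_force": force on the tool from outside, world axes, zero at the start; "wrist_torque": the same for the moment, N m; "width": finger opening in m.
Only numpy, scipy, OpenCV 4.12 (cv2) and the standard library are available. Lean on these libraries where they do the work, as an engineer would, in place of code of your own. Each camera call takes 0.05 s, during which the arm holds its last target.

TASK

Get the walnut turntable ready for its trial run: first clear its platter, putting the loose brass gear wheel in the porcelain dish and the loose tin horse in the wooden tray, where others of their kind already lie. Then take the black pointer knob (not the round one), turn it until the flat in its bore matches the flat of the steel D-shaft on the turntable's deck, and push it fully home on the shaft. Keep the knob pressed well down against the shaft's spring so that the stop stays clear and the platter goes on turning, and finish like that, still holding the knob down; leave everything else where it stands.

Things in the scene. Friction and masses are not known exactly. Their poses are not given: they have to be found in the camera images.
- gear: Brass gear wheel to be cleared, lying flat on the platter, 45 mm across the teeth, 8 mm thick; a round hub 16 mm in diameter on its upper side rises to 20 mm above the underside: grip it by the hub. About 70 g. Origin: centre of the underside, z up along the hub.
- horse: Pressed-tin carousel horse to be cleared, lying on its side on the platter, 14 mm thick, about 83 by 60 mm, 45 g. Its barrel is a block 40 mm long (x) by 22 mm wide (y) with some 25 mm of free edge in the middle of both sides: grip it there, across y. Legs on the -y side, neck on the +y side. Origin: underside of the barrel's centre; x towards the head, z up.
- dish: Round white porcelain parts dish, shallow, 176 mm across the rim, 28 mm high, loose on the table; inner floor flat, 110 mm across, 6 mm above the table. Origin: centre of its underside. It stands left or right of the turntable.
- tray: Open wooden tray for the horses, 180 mm (its x) by 160 mm (its y), 30 mm high, walls 6 mm thick, inner floor 6 mm above the table, loose. Origin: centre of its underside, x and y along its sides. It stands on the other side of the turntable.
- gear2: A second gear wheel, same as the first, that already lies in the dish, towards the far (+x) edge; leave it in the dish.
- horse2: A second tin horse, same as the first, that already lies in the +x half of the tray, lengthwise along the tray's y; leave it in the tray.
- knob: Black pointer knob on the table, bore down, 38 mm high, about 45 g. Round skirt 42 mm across and 20 mm high; on it a grip bar 14 mm thick (y), from 20 to 38 mm high, with parallel sides from x = -18 to +15 mm and a pointer nose to x = +30 mm, cream line on top. Grip it across the bar. Origin: centre of the underside; x towards the pointer, z up.
- knob_bore (a point): Mouth of the knob's blind bore (same point and axes as the knob). The bore is D-shaped, 18 mm in diameter and 17 mm deep, its flat on the pointer side, square to x, 4.6 mm from the axis. It takes the shaft when turned to within about 0.15 rad of it and about 1 mm off-centre.
- spindle (a joint): Angle of the D-shaft about its own axis, rad, anticlockwise from above; it turns stiffly (0.03 Nm) between -1 and 1. At 0 the flat faces along the plinth, away from its robot side.
- round_knob: Bystander: round fluted black knob without a pointer, 46 mm in diameter, 26 mm high. It stands on the table near the pointer knob (they may have changed places); leave it alone.
- shaft_end (a point): Centre of the upper end of the upright steel D-shaft, 78 mm above the table. The shaft is 16 mm in diameter, its flat 3.5 mm from the axis, its end chamfered, and stands 16 mm clear of a 22 mm shoulder. The knob is home when its underside rests on that shoulder, 16 mm below this point, its pointer along this point's x. x: out of the flat, level; z up.
- plunger (a joint): How far the D-shaft has been pressed down, m: 0 up, 0.007 at its stop. Spring-loaded: 4 N to start, 8 N at 0.005, 9.6 N at the stop; it springs up when let go. Pressing swings the stop arm clear of the platter's studs; the platter is free from about 0.002.
- platter (a joint): Angle of the platter about its upright axis, rad; grows anticlockwise from above. The platter is driven by a wound spring; six small brass studs on its rim catch on the stop arm. Once that is clear it turns at about 1.7 rad/s within half a second.
- platter_top (a point): Centre of the top of the walnut platter, a disc 170 mm across, its flat top 70 mm above the table, on the left part of the turntable. The fixed plinth below is 180 by 280 mm, its deck 50 mm high, with the D-shaft about 150 mm to the right of the platter's centre and a low brass stop arm (top 70 mm above the table) between them.
- oiler: Bystander: copper oil can with a spout, 56 mm across, 105 mm high, behind the left container. Leave it.
- jar: Bystander: glass jar with a steel cap, 60 mm across, 75 mm high, behind the right container. Leave it.
- screwdriver: Bystander: screwdriver, 180 mm long, lying at the front right. Leave it.
Things that resemble listed ones, but are neither listed nor needed, are in the scene too. What is shaped like the horse2 but blue is not meant.

How it is judged:
On the way, in this order (a step that is already met when the one before it is completed fails the run):
1. the loose gear lies in the porcelain dish and the loose horse in the wooden tray, both let go (horizontal distance between gear and dish below 0.06 m and z of gear in the frame of dish below 0.03 m and x of horse in the frame of tray between -0.068 and 0.068 m and y of horse in the frame of tray between -0.06 and 0.06 m and z of horse in the frame of tray below 0.03 m and contact force between the fingers and gear below 0.1 N and contact force between the fingers and horse below 0.1 N), for 0.2 s.
2. the pointer knob is home on the D-shaft, its flat matched (z of knob in the frame of shaft_end below -0.014 m and horizontal distance between knob and shaft_end below 0.003 m and angle between the x axis of knob and the x axis of shaft_end, either way round below 0.25 rad and angle between knob's own z axis and vertical below 0.12 rad), for 0.2 s.
At the end, for the whole second after the job is handed in: Held down by the robot (over 2 N): shaft over 3.5 mm down, platter over 0.6 rad/s; knob within 2 mm of home, 3 mm of the axis, 0.25 rad of the flat, upright to 0.12 rad. Both gears in the dish (60 mm of centre), both horses' barrels inside the tray, all below 30 mm (all of step 2 and horizontal distance between each of gear, gear2 and dish below 0.06 m and z of each of gear, gear2 in the frame of dish below 0.03 m and x of horse in the frame of tray between -0.068 and 0.068 m and y of horse in the frame of tray between -0.06 and 0.06 m and z of each of horse, horse2 in the frame of tray below 0.03 m and x of horse2 in the frame of tray between -0.068 and 0.068 m and y of horse2 in the frame of tray between -0.06 and 0.06 m and value of joint plunger above 0.0035 m and velocity of joint platter above 0.6 rad/s and contact force between any of the fingers, the arm and knob above 2 N); the arm keeps its last pose, push and grip.
It fails at once if the shaft is pressed down while the gear or the horse is still on the platter (value of joint plunger above 0.003 m and horizontal distance between any of gear, horse and platter_top below 0.085 m).
It fails at once if a bystander is moved by more than 40 mm (distance of any of round_knob, oiler, jar, screwdriver from where it was at the start of the episode above 0.04 m).
It fails at once if the dish or the tray is shoved by more than 40 mm (distance of any of dish, tray from where it was at the start of the episode above 0.04 m).
It also fails if it takes over 61 s, if anything falls off the work surface, if the arm or the gripper's body presses on something with over 40 N, if the wrist force passes 120 N, or if a joint passes its speed limit or range.

## Working session

There is one attempt and no reset: what is moved stays moved. The work goes in short steps, Python scripts to look and compute and a tool call to move; the robot and the scene stay as the last step left them, time stands still between calls to the robot, and variables do not carry over. Pictures are saved under pics/ and viewed, and the job is handed in when it is done.

Besides the shell and the picture viewer there is one more tool, called after ">>>" as name(argument=value, ...) on one line, values as JSON. arm_command: Moves the arm, as the interface text tells. Its arguments: {"type":"object","properties":{"series":{"type":"string"}},"required":["series"]}

```bash
ls; mkdir -p pics
python3 - <<'E'
from bench import robot
import cv2,numpy as np
print(robot.get_obs()); print(robot.tcp_to_grasp)
for n in("scene","top"):
    im=robot.snapshot(n); cv2.imwrite(f"pics/{n}0.png",im); p=robot.camera_params(n); print(n,p)
    im
E
```

```text
pics
{'time': 0.0, 'joint_positions': array([-1.36114673e+00,  8.79551870e-02,  1.37225950e+00, -2.16495222e-05,
        1.68359387e+00, -1.03107931e-01]), 'qvel': array([0.00257872, 0.00038918, 0.00011485, 0.001143  , 0.00029803,
       0.00129483]), 'joint_torque': array([-3.37675829e-04, -3.40174198e+01, -3.02436054e+01,  7.16576516e-02,
        3.27017403e-02, -1.73045414e-04]), 'tool_pos': array([ 0.16908082, -0.52271877,  0.17620149]), 'ee_rot': array([-1.57058966,  0.00220635, -1.25804099]), 'wrist_force': array([ 0.0799447 , -0.04299954, -0.89077406]), 'wrist_torque': array([-0.01043449,  0.03085624, -0.03548838]), 'width': 0.09389130885810505}
0.0188
scene {'fx': 359.0717565789217, 'fy': 359.0717565789217, 'cx': 261.9183278172921, 'cy': 188.80661549548134, 'distortion': array([-0.02921014,  0.        ,  0.        ,  0.        ,  0.        ]), 'extrinsics': array([[ 1.55529951e-01, -8.07839285e-01,  5.68512202e-01,
         1.09076290e+00],
       [ 9.87813509e-01,  1.23746587e-01, -9.43994379e-02,
        -2.58278982e-04],
       [ 5.90812959e-03,  5.76265973e-01,  8.17240859e-01,
         9.10702473e-01],
       [ 0.00000000e+00,  0.00000000e+00,  0.00000000e+00,
         1.00000000e+00]])}
top {'fx': 421.1100628428046, 'fy': 421.1100628428046, 'cx': 252.22267184706894, 'cy': 197.42086658916878, 'distortion': array([0.00930286, 0.        , 0.        , 0.        , 0.        ]), 'extrinsics': array([[-0.01964224,  0.98167015, -0.18957294,  0.26514138],
       [-0.99957203, -0.02339255, -0.01756548,  0.06998705],
       [-0.0216781 ,  0.18914679,  0.98170951,  1.33771468],
       [ 0.        ,  0.        ,  0.        ,  1.        ]])}
```

View pics/scene0.png

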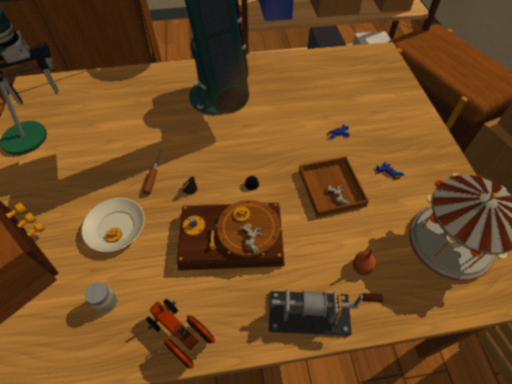

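View pics/top0.png

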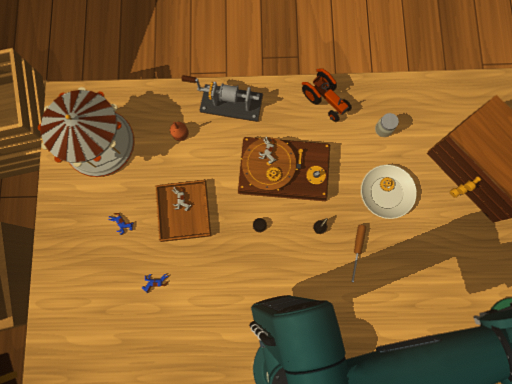

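```bash
cat > h.py <<'E'
import numpy as np,cv2
from bench import robot
from scipy.spatial.transform import Rotation as R
def K(n):
    p=robot.camera_params(n);return np.array([[p['fx'],0,p['cx']],[0,p['fy'],p['cy']],[0,0,1]]),p['distortion'],p['extrinsics']
def pix2w(n,uv,z):
    k,d,E=K(n);q=cv2.undistortPoints(np.array([[uv]],float),k,d)[0,0]
    r=E[:3,:3]@np.array([q[0],-q[1],-1]);o=E[:3,3];return o+r*(z-o[2])/r[2]
def w2pix(n,P):
    k,d,E=K(n);c=(np.atleast_2d(P)-E[:3,3])@E[:3,:3];c=c*[1,-1,-1]
    return cv2.projectPoints(c,np.zeros(3),np.zeros(3),k,d)[0][:,0]
def c2w(n,c):
    E=K(n)[2];return E[:3,:3]@np.array(c)+E[:3,3]
E
python3 - <<'E'
from h import *
for n in("top","scene"):
  for t in "gear horse dish tray knob round_knob shaft_end platter_top".split():
    try: print(n,t,[(round(d['score'],2),c2w(n,d['centre']).round(3),w2pix(n,c2w(n,d['centre']))[0].round()) for d in robot.spot_in(n,t)][:4])
    except Exception as e: print(t,e)
print(robot.get_obs()['time'])
E
```

```text
top gear [(0.56, array([ 0.555, -0.34 ,  0.013]), array([388., 184.])), (0.49, array([0.581, 0.027, 0.08 ]), array([273., 173.]))]
top horse [(0.63, array([0.45 , 0.514, 0.013]), array([121., 222.])), (0.6, array([0.26 , 0.408, 0.014]), array([152., 282.])), (0.53, array([0.65 , 0.037, 0.083]), array([269., 152.])), (0.5, array([0.516, 0.319, 0.021]), array([182., 200.]))]
top dish [(0.61, array([ 0.525, -0.341,  0.014]), array([389., 193.]))]
top tray [(0.68, array([0.478, 0.318, 0.005]), array([183., 213.]))]
top knob [(0.65, array([ 0.424, -0.116,  0.018]), array([320., 226.]))]
top round_knob [(0.51, array([0.428, 0.072, 0.019]), array([259., 226.]))]
top shaft_end []
top platter_top [(0.64, array([0.613, 0.046, 0.066]), array([267., 165.]))]
scene gear [(0.69, array([0.585, 0.025, 0.08 ]), array([240., 214.])), (0.56, array([ 0.561, -0.33 ,  0.013]), array([115., 235.]))]
scene horse [(0.73, array([0.658, 0.038, 0.081]), array([249., 237.])), (0.63, array([0.452, 0.514, 0.011]), array([388., 170.])), (0.34, array([ 0.384, -0.232,  0.021]), array([151., 179.]))]
scene dish [(0.87, array([ 0.519, -0.341,  0.015]), array([112., 222.]))]
scene tray [(0.72, array([0.482, 0.319, 0.003]), array([331., 186.]))]
scene knob [(0.62, array([ 0.431, -0.111,  0.023]), array([191., 186.]))]
scene round_knob [(0.56, array([0.442, 0.072, 0.023]), array([251., 182.]))]
scene shaft_end [(0.34, array([0.444, 0.072, 0.022]), array([251., 183.]))]
scene platter_top [(0.67, array([0.625, 0.05 , 0.069]), array([252., 227.]))]
0.9
```

Run:
```python
import cv2
a=cv2.imread("pics/top0.png");b=cv2.imread("pics/scene0.png")
cv2.imwrite("pics/c1.png",cv2.resize(a[130:245,230:340],None,fx=5.2,fy=5.2,interpolation=cv2.INTER_CUBIC))
cv2.imwrite("pics/c2.png",cv2.resize(b[165:280,170:295],None,fx=5.2,fy=5.2,interpolation=cv2.INTER_CUBIC))
cv2.imwrite("pics/c3.png",cv2.resize(a[150:250,150:220],None,fx=5.2,fy=5.2,interpolation=cv2.INTER_CUBIC))
```

```text
(no output)
```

View pics/c1.png

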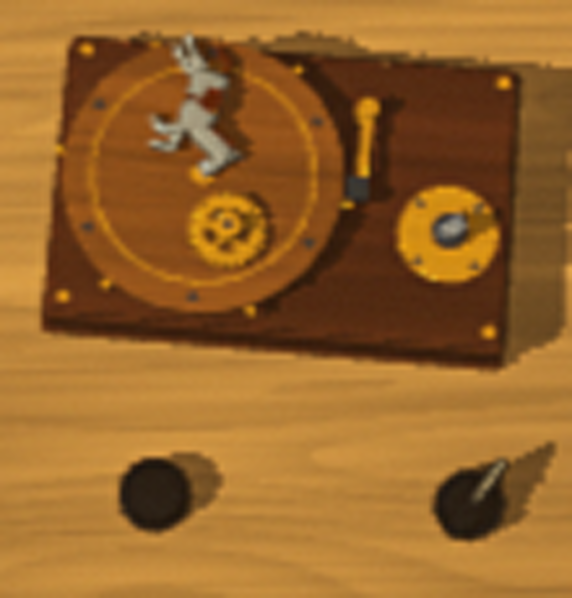

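View pics/c2.png

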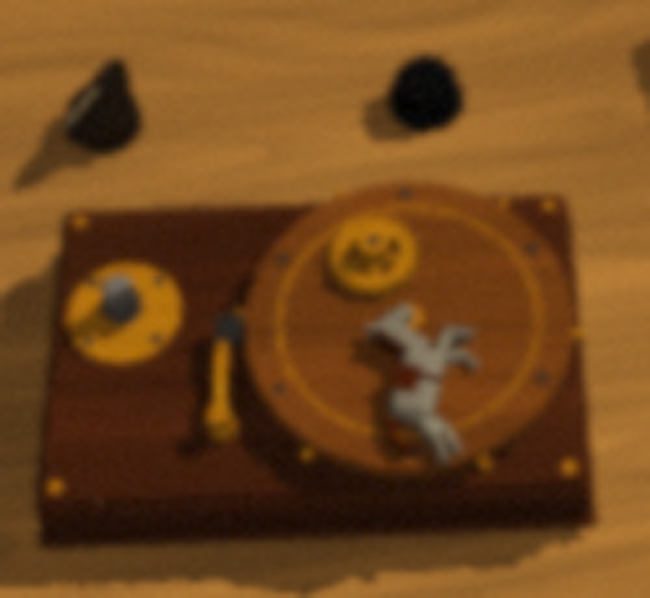

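View pics/c3.png

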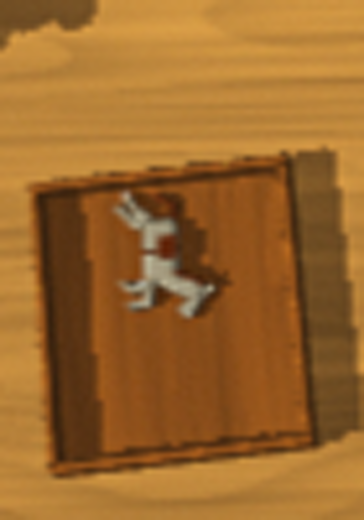

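Run:
```python
import cv2,numpy as np
a=cv2.imread("pics/top0.png");b=cv2.imread("pics/scene0.png")
f=lambda im,x,y,w=22:cv2.resize(im[y-w:y+w,x-w:x+w],(390,390),interpolation=cv2.INTER_LANCZOS4)
def save(n,l):cv2.imwrite(n,np.hstack(l))
save("pics/d1.png",[f(a,267,152),f(b,249,236)])
save("pics/d2.png",[f(a,181,199),f(b,338,193)])
save("pics/d3.png",[f(a,121,223),f(b,388,170)])
save("pics/d4.png",[f(a,317,176),f(a,320,226)])
```

```text
(no output)
```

View pics/d1.png

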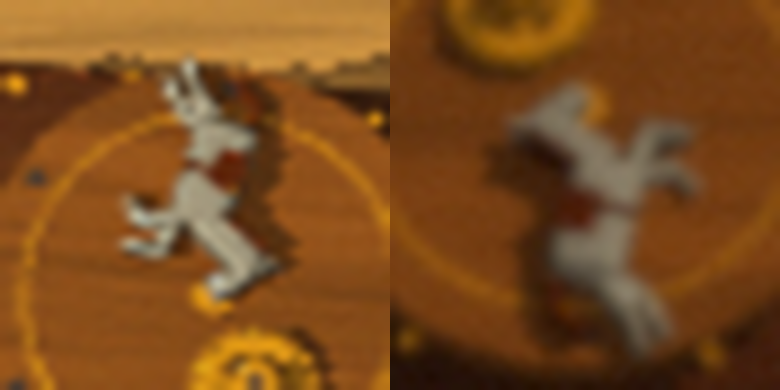

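View pics/d2.png

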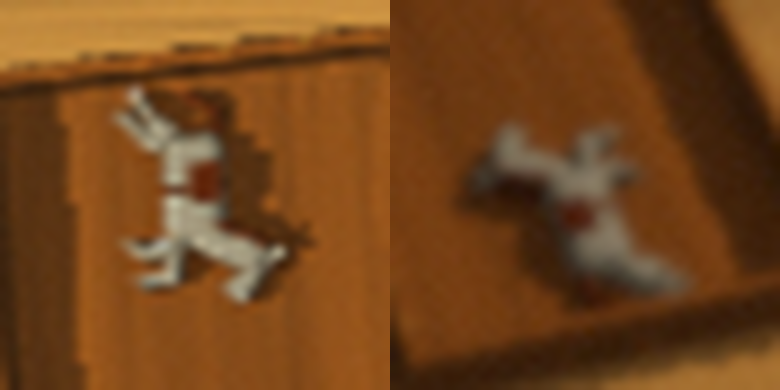

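View pics/d3.png

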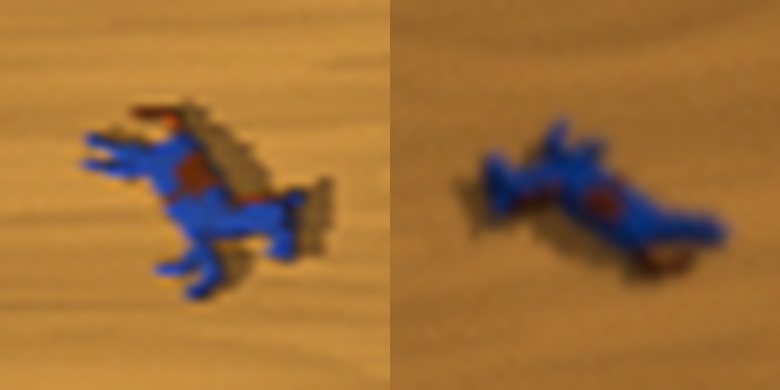

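View pics/d4.png

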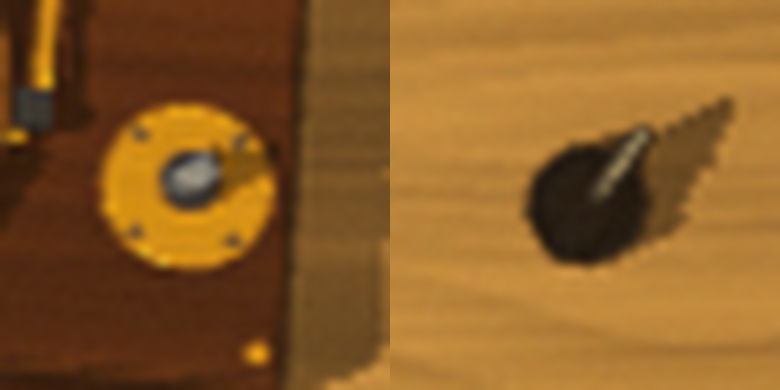

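```bash
cat > ov.py <<'E'
from h import *
def box(c,yaw,sx,sy,z):
    p=np.array([[-sx,-sy],[sx,-sy],[sx,sy],[-sx,sy],[-sx,-sy]])/2
    Rm=np.array([[np.cos(yaw),-np.sin(yaw)],[np.sin(yaw),np.cos(yaw)]]);p=p@Rm.T+c
    return np.c_[p,np.full(5,z)]
def circ(c,r,z,n=48):
    t=np.linspace(0,2*np.pi,n);return np.c_[c[0]+r*np.cos(t),c[1]+r*np.sin(t),np.full(n,z)]
def draw(f,n,curves,cen,w,out=390):
    im=cv2.imread(f);u,v=np.round(w2pix(n,cen)[0]).astype(int);s=out/(2*w)
    c=cv2.resize(im[v-w:v+w,u-w:u+w],(out,out),interpolation=cv2.INTER_CUBIC)
    r=c.copy()
    for q in curves:
        p=((w2pix(n,q)-[u-w,v-w]+.5)*s).round().astype(np.int32);cv2.polylines(r,[p],False,(0,255,0),1)
    return np.hstack([c,r])
E
python3 - <<'E'
from ov import *
pw=lambda n,u,v,z:print(n,(u,v),pix2w(n,(u,v),z).round(4))
pw("top",273.5,172.2,.09);pw("scene",241.2,211.2,.09)
pw("top",317.1,173,.078);pw("scene",192,219.3,.078)
pw("top",245+212/8.86-.5,130+170/8.86-.5,.084);pw("scene",227+597/8.86-390/8.86-.5+0,214+200/8.86-.5,.084)
# plinth screws & corners: deck z .05
for u,v in((86,48),(503,83),(488,331),(63,296)):pw("top",230+u/5.2-.5,130+v/5.2-.5,.05)
for u,v in((80,222),(549,206),(569,466),(55,487)):pw("scene",170+u/5.2-.5,165+v/5.2-.5,.05)
# tray rim corners (c3 5.2, origin 150,150)
for u,v in((32,187),(290,153),(316,442),(52,473)):pw("top",150+u/5.2-.5,150+v/5.2-.5,.03)
E
```

```text
top (273.5, 172.2) [0.5829 0.0259 0.09  ]
scene (241.2, 211.2) [0.5839 0.0283 0.09  ]
top (317.1, 173) [ 0.58   -0.1082  0.078 ]
scene (192, 219.3) [ 0.5818 -0.1046  0.078 ]
top (268.4277652370203, 148.68735891647856) [0.6598 0.0392 0.084 ]
scene (249.86343115124157, 236.07336343115125) [0.6583 0.0413 0.084 ]
top (246.03846153846155, 138.73076923076923) [0.7056 0.1091 0.05  ]
top (326.2307692307692, 145.46153846153845) [ 0.6763 -0.1454  0.05  ]
top (323.3461538461538, 193.15384615384616) [ 0.522  -0.1283  0.05  ]
top (241.6153846153846, 186.4230769230769) [0.5497 0.1256 0.05  ]
scene (184.8846153846154, 207.19230769230768) [ 0.5219 -0.1263  0.05  ]
scene (275.0769230769231, 204.1153846153846) [0.5504 0.1279 0.05  ]
scene (278.9230769230769, 254.1153846153846) [0.7042 0.1106 0.05  ]
scene (180.07692307692307, 258.15384615384613) [ 0.6766 -0.144   0.05  ]
top (155.65384615384616, 185.46153846153845) [0.5639 0.4012 0.03  ]
top (205.26923076923077, 178.92307692307693) [0.5815 0.2423 0.03  ]
top (210.26923076923077, 234.5) [0.4031 0.2265 0.03  ]
top (159.5, 240.46153846153845) [0.388  0.3849 0.03  ]
```

Run:
```python
from ov import *
L=[]
c=(.659,.0402)
for yaw in(-2.9,-3.1):
  cs=[box(c,yaw,.04,.022,.084),box(c,yaw,.04,.022,.070)]
  L.append(np.hstack([draw("pics/top0.png","top",cs,(*c,.08),14,400)[:,400:],draw("pics/scene0.png","scene",cs,(*c,.08),18,400)[:,400:]]))
cv2.imwrite("pics/e1.png",np.vstack(L)[:800]) if 0 else [cv2.imwrite(f"pics/e{i}.png",l) for i,l in enumerate(L)]
d=(.522,-.340)
cs=[circ(d,.088,.028),circ(d,.055,.006)]
cv2.imwrite("pics/e2.png",np.hstack([draw("pics/top0.png","top",cs,(*d,.02),40)[:,390:],draw("pics/scene0.png","scene",cs,(*d,.02),45)[:,390:]]))
s=(.581,-.1064)
cs=[circ(s,.008,.078,24)]
cv2.imwrite("pics/e3.png",np.vstack([draw("pics/top0.png","top",cs,(*s,.078),8,300),draw("pics/scene0.png","scene",cs,(*s,.078),8,300)]))
k=(.424,-.115);y=-.55
cs=[circ(k,.021,.0),circ(k,.021,.02),np.array([[k[0]+t*np.cos(y),k[1]+t*np.sin(y),.038] for t in(-.018,.03)])]
cv2.imwrite("pics/e4.png",np.vstack([draw("pics/top0.png","top",cs,(*k,.02),14,300),draw("pics/scene0.png","scene",cs,(*k,.02),14,300)]))
```

```text
(no output)
```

View pics/e0.png

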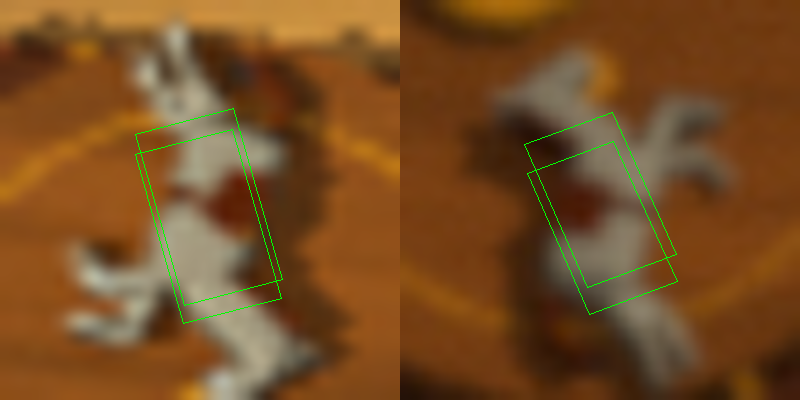

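View pics/e1.png

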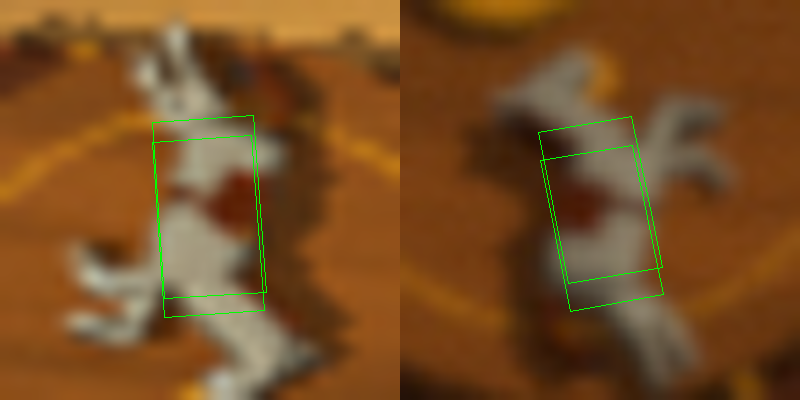

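View pics/e2.png

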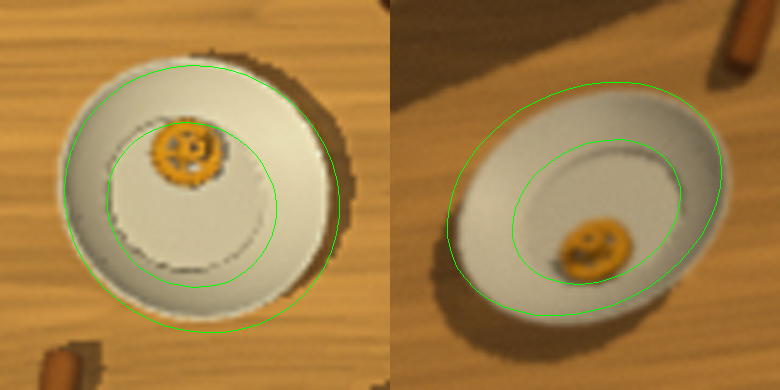

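View pics/e3.png

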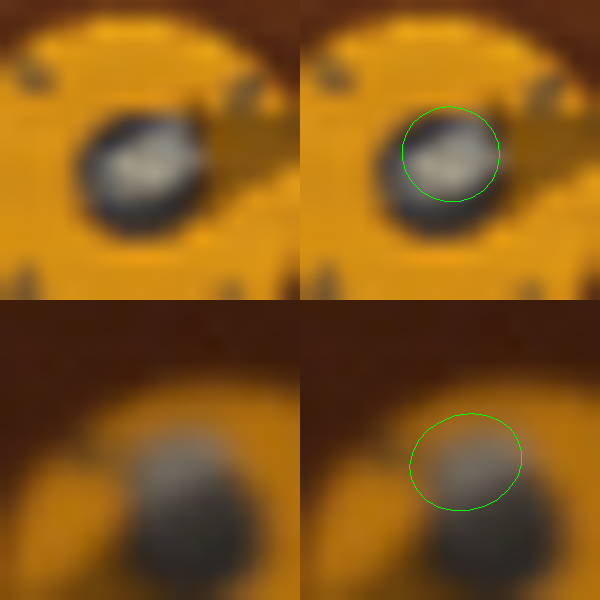

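View pics/e4.png

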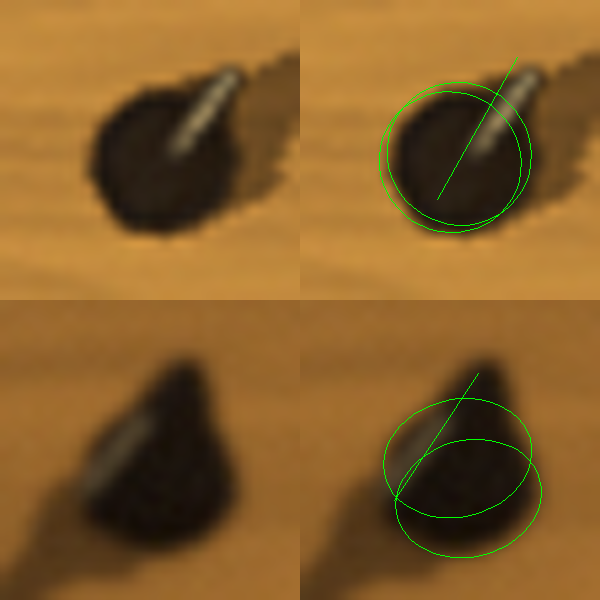

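```bash
cat > fitshaft.py <<'E'
from ov import *
from scipy.optimize import minimize
def Dsh(c,r,fl,yaw,z,n=60):
    t=np.linspace(0,2*np.pi,n);p=np.c_[r*np.cos(t),r*np.sin(t)]
    p[:,0]=np.minimum(p[:,0],fl);a=np.array([[np.cos(yaw),-np.sin(yaw)],[np.sin(yaw),np.cos(yaw)]])
    return np.c_[p@a.T+c,np.full(n,z)]
S=8
def render(n,p,u0,v0,w,blur):
    x,y,yaw=p;M=[np.zeros((2*w*S,2*w*S),np.float32) for _ in range(4)]
    def fill(m,q):
        px=((w2pix(n,q)-[u0-w,v0-w]+.5)*S);cv2.fillConvexPoly(m,cv2.convexHull((px*16).astype(np.int32)),1,shift=4)
    c=(x,y)
    sh=np.zeros_like(M[0]);sd=sh.copy();tp=sh.copy()
    fill(sh,np.r_[circ(c,.011,.062),circ(c,.011,.052)]);fill(sd,np.r_[Dsh(c,.008,.0035,yaw,.062),Dsh(c,.008,.0035,yaw,.078)]);fill(tp,Dsh(c,.0078,.0035,yaw,.078))
    sh*=(1-sd);sh*=(1-tp);sd*=(1-tp);bg=(1-sh-sd-tp)
    f=lambda m:cv2.resize(cv2.GaussianBlur(m,(0,0),blur*S),(2*w,2*w),interpolation=cv2.INTER_AREA).ravel()
    return np.stack([f(m) for m in(bg,sh,sd,tp)],1)
def cost(n,im,p,u0,v0,w,mask,blur):
    A=render(n,p,u0,v0,w,blur);B=im[v0-w:v0+w,u0-w:u0+w].reshape(-1,3).astype(float)
    A=A[mask];B=B[mask];X,*_=np.linalg.lstsq(A,B,rcond=None);return ((A@X-B)**2).sum()/len(B),X
def run(n,f,c0,w,maskf):
    im=cv2.imread(f);u0,v0=np.round(w2pix(n,(*c0,.07))[0]).astype(int)
    vv,uu=np.mgrid[-w:w,-w:w];mask=maskf(uu,vv).ravel()
    res=[]
    for blur in(.5,.8):
      for yaw in np.arange(-1.2,1.21,.2):
        r=minimize(lambda p:cost(n,im,(c0[0]+p[0]/1e3,c0[1]+p[1]/1e3,yaw+p[2]),u0,v0,w,mask,blur)[0],[0,0,0],method="Nelder-Mead",options=dict(initial_simplex=[[0,0,0],[2,0,0],[0,2,0],[0,0,.15]],maxiter=80))
        res.append((r.fun,blur,c0[0]+r.x[0]/1e3,c0[1]+r.x[1]/1e3,yaw+r.x[2]))
    res.sort()
    for q in res[:6]:print(n,np.round(q,4))
    q=res[0];print(cost(n,im,q[2:],u0,v0,w,mask,q[1])[1].round())
if __name__=="__main__":
    run("top","pics/top0.png",(.580,-.107),7,lambda u,v:~((u>2)&(v<3)&(v>-4))&(np.hypot(u,v)<7))
    run("scene","pics/scene0.png",(.580,-.107),8,lambda u,v:~((u<-1)&(v>-2)&(v<6))&(np.hypot(u,v)<7))
E
python3 fitshaft.py
```

```text
Traceback (most recent call last):
  File "fitshaft.py", line 33, in <module>
    run("top","pics/top0.png",(.580,-.107),7,lambda u,v:~((u>2)&(v<3)&(v>-4))&(np.hypot(u,v)<7))
    ~~~^^^^^^^^^^^^^^^^^^^^^^^^^^^^^^^^^^^^^^^^^^^^^^^^^^^^^^^^^^^^^^^^^^^^^^^^^^^^^^^^^^^^^^^^^
  File "fitshaft.py", line 27, in run
    r=minimize(lambda p:cost(n,im,(c0[0]+p[0]/1e3,c0[1]+p[1]/1e3,yaw+p[2]),u0,v0,w,mask,blur)[0],[0,0,0],method="Nelder-Mead",options=dict(initial_simplex=[[0,0,0],[2,0,0],[0,2,0],[0,0,.15]],maxiter=80))
  File "fitshaft.py", line 27, in <lambda>
    r=minimize(lambda p:cost(n,im,(c0[0]+p[0]/1e3,c0[1]+p[1]/1e3,yaw+p[2]),u0,v0,w,mask,blur)[0],[0,0,0],method="Nelder-Mead",options=dict(initial_simplex=[[0,0,0],[2,0,0],[0,2,0],[0,0,.15]],maxiter=80))
                        ~~~~^^^^^^^^^^^^^^^^^^^^^^^^^^^^^^^^^^^^^^^^^^^^^^^^^^^^^^^^^^^^^^^^^
  File "fitshaft.py", line 19, in cost
    A=render(n,p,u0,v0,w,blur);B=im[v0-w:v0+w,u0-w:u0+w].reshape(-1,3).astype(float)
  File "fitshaft.py", line 14, in render
    fill(sh,np.r_[circ(c,.011,.062),circ(c,.011,.052)]);fill(sd,np.r_[Dsh(c,.008,.0035,yaw,.062),Dsh(c,.008,.0035,yaw,.078)]);fill(tp,Dsh(c,.0078,.0035,yaw,.078))
                                                                                                                              ~~~~^^^^^^^^^^^^^^^^^^^^^^^^^^^^^^^^
  File "fitshaft.py", line 11, in fill
    px=((w2pix(n,q)-[u0-w,v0-w]+.5)*S);cv2.fillConvexPoly(m,cv2.convexHull((px*16).astype(np.int32)),1,shift=4)
         ~~~~~^^^^^
  File "h.py", line 10, in w2pix
    k,d,E=K(n);c=(np.atleast_2d(P)-E[:3,3])@E[:3,:3];c=c*[1,-1,-1]
          ~^^^
  File "h.py", line 5, in K
    p=robot.camera_params(n);return np.array([[p['fx'],0,p['cx']],[0,p['fy'],p['cy']],[0,0,1]]),p['distortion'],p['extrinsics']
ValueError: time passes only in moves, steps and waits
```

```bash
cat > plan.py <<'E'
import sys
from h import *
def plan(p,yaw,wps,width):
    """wps: list of (x,y,z,yaw); prints rows"""
    p=np.array(p,float);rows=[]
    for w in wps:
        t=np.array(w[:3]);ty=w[3]
        dy=(ty-yaw+np.pi)%(2*np.pi)-np.pi
        if len(w)>4 : dy=ty-yaw
        n=int(max(1,np.ceil(np.linalg.norm(t-p)/.048),np.ceil(abs(dy)/.145)))
        for i in range(n):
            s=(t-p)/(n-i); c,sn=np.cos(yaw),np.sin(yaw)
            tx=s@[c,sn,0];tz=s@[-sn,c,0];tyy=-s[2];a=dy/n
            rows.append(f"0 {-a:.3f} 0 {tx:.4f} {tyy:.4f} {tz:.4f} {width}")
            p=p+s;yaw+=a
    return rows
def go(wps,width):
    o=robot.get_obs();r=R.from_euler('xyz',o['ee_rot']).as_matrix()
    yaw=np.arctan2(r[1,0],r[0,0]);print("t %.2f"%o['time'],o['tool_pos'].round(4),"yaw %.3f"%yaw,"ydown",r[:,1].round(3),"w %.4f"%o['width'],"F",o['wrist_force'].round(2),"q",o['joint_positions'].round(2))
    rows=plan(o['tool_pos'],yaw,wps,width)
    for i in range(0,len(rows),12):print(";".join(rows[i:i+12]))
if __name__=="__main__":
    go(eval(sys.argv[1]),sys.argv[2])
E
python3 plan.py "[(.3,-.4,.22,-1.258),(.583,.027,.2,-1.65),(.583,.027,.12,-1.65)]" .034
```

```text
t 0.90 [ 0.1692 -0.5233  0.1774] yaw -1.258 ydown [ 0. -0. -1.] w 0.0937 F [ 0.8  -0.77  0.14] q [-1.36  0.09  1.37  0.    1.68 -0.1 ]
0 0.000 0 -0.0193 -0.0106 0.0406 .034;0 0.000 0 -0.0193 -0.0106 0.0406 .034;0 0.000 0 -0.0193 -0.0106 0.0406 .034;0 0.000 0 -0.0193 -0.0106 0.0406 .034;0 0.036 0 -0.0290 0.0018 0.0364 .034;0 0.036 0 -0.0303 0.0018 0.0354 .034;0 0.036 0 -0.0315 0.0018 0.0343 .034;0 0.036 0 -0.0327 0.0018 0.0331 .034;0 0.036 0 -0.0339 0.0018 0.0319 .034;0 0.036 0 -0.0350 0.0018 0.0307 .034;0 0.036 0 -0.0361 0.0018 0.0294 .034;0 0.036 0 -0.0371 0.0018 0.0281 .034
0 0.036 0 -0.0381 0.0018 0.0268 .034;0 0.036 0 -0.0390 0.0018 0.0254 .034;0 0.036 0 -0.0399 0.0018 0.0240 .034;0 -0.000 0 -0.0000 0.0400 -0.0000 .034;0 -0.000 0 -0.0000 0.0400 -0.0000 .034
```

```bash
sed -i 's/^def K/import functools\n@functools.lru_cache(None)\ndef K/' h.py; time timeout 500 python3 fitshaft.py
```

```text
top [ 5.139717e+02  5.000000e-01  5.829000e-01 -1.078000e-01  5.641000e-01]
top [ 5.14975e+02  5.00000e-01  5.82900e-01 -1.07900e-01  5.22000e-01]
top [ 5.177569e+02  5.000000e-01  5.828000e-01 -1.078000e-01  4.498000e-01]
top [ 5.18517e+02  5.00000e-01  5.82900e-01 -1.07800e-01  6.26400e-01]
top [ 5.337598e+02  5.000000e-01  5.829000e-01 -1.077000e-01  2.854000e-01]
top [ 5.429428e+02  5.000000e-01  5.825000e-01 -1.073000e-01  7.455000e-01]
[[ 20. 143. 214.]
 [ 42.  57.  77.]
 [ 88.  89.  84.]
 [118. 130. 137.]]
scene [ 1.4197139e+03  8.0000000e-01  5.8290000e-01 -1.0730000e-01
  2.3390000e-01]
scene [ 1.4203899e+03  8.0000000e-01  5.8290000e-01 -1.0730000e-01
  2.3860000e-01]
scene [ 1.4204784e+03  8.0000000e-01  5.8290000e-01 -1.0730000e-01
  1.8770000e-01]
scene [ 1.4226023e+03  8.0000000e-01  5.8290000e-01 -1.0730000e-01
  7.4400000e-02]
scene [ 1.4234168e+03  8.0000000e-01  5.8330000e-01 -1.0730000e-01
  3.4170000e-01]
scene [ 1.4239693e+03  8.0000000e-01  5.8340000e-01 -1.0690000e-01
  3.4430000e-01]
[[ 16.  79. 131.]
 [ 33.  49.  63.]
 [ 50.  49.  48.]
 [ 95. 116. 133.]]
real	0m17.332s
user	0m17.865s
sys	0m0.080s
```

>>> arm_command(series="0 0 0 -0.019 -0.011 0.041 0.034;0 0 0 -0.019 -0.011 0.041 0.034;0 0 0 -0.019 -0.011 0.041 0.034;0 0 0 -0.019 -0.011 0.041 0.034;0 0.036 0 -0.029 0.002 0.036 0.034;0 0.036 0 -0.030 0.002 0.035 0.034;0 0.036 0 -0.0315 0.002 0.034 0.034;0 0.036 0 -0.033 0.002 0.033 0.034;0 0.036 0 -0.034 0.002 0.032 0.034;0 0.036 0 -0.035 0.002 0.031 0.034;0 0.036 0 -0.036 0.002 0.029 0.034;0 0.036 0 -0.037 0.002 0.028 0.034")

```text
time: 2.1
tool_pos: [0.5203, -0.0823, 0.2076]
ee_rot: [-1.565, -0.003, -1.572]
wrist_force: [1.2, -0.8, -0.3]
width: 0.0341
```

```bash
python3 plan.py "[(.5835,.027,.19,-1.62),(.5835,.027,.11,-1.62)]" .034
```

```text
t 2.10 [ 0.5203 -0.0823  0.2076] yaw -1.572 ydown [ 0.006 -0.003 -1.   ] w 0.0341 F [ 1.19 -0.78 -0.32] q [-0.26  0.03  1.38 -0.    1.73  1.31]
0 0.016 0 -0.0365 0.0059 0.0210 .034;0 0.016 0 -0.0368 0.0059 0.0204 .034;0 0.016 0 -0.0371 0.0059 0.0198 .034;0 -0.000 0 -0.0000 0.0400 -0.0000 .034;0 -0.000 0 -0.0000 0.0400 -0.0000 .034
```

>>> arm_command(series="0 0.016 0 -0.0365 0.006 0.021 0.034;0 0.016 0 -0.037 0.006 0.020 0.034;0 0.016 0 -0.037 0.006 0.020 0.034;0 0 0 0 0.040 0 0.034;0 0 0 0 0.030 0 0.034;0 0 0 0 0 0 0.034")

```text
time: 2.7
tool_pos: [0.5897, 0.0396, 0.1176]
ee_rot: [-1.56, -0.002, -1.611]
wrist_force: [0.2, -0.7, -0.1]
width: 0.0341
```

```bash
python3 plan.py "[(.5835,.027,.0815,-1.62)]" .034
python3 - <<'E'
from ov import *
for n in("top","scene"):
    cv2.imwrite(f"pics/g1{n}.png",robot.snapshot(n))
cv2.imwrite("pics/g1.png",np.hstack([draw(f"pics/g1{n}.png",n,[circ((.583,.027),.008,.09)],(.583,.027,.09),25)[:,:390] for n in("top","scene")]))
E
```

```text
t 2.70 [0.5897 0.0396 0.1176] yaw -1.611 ydown [ 0.011 -0.002 -1.   ] w 0.0341 F [ 0.19 -0.71 -0.07] q [-0.03  0.19  1.38 -0.    1.57  1.58]
0 0.009 0 0.0129 0.0361 -0.0057 .034
```

View pics/g1.png

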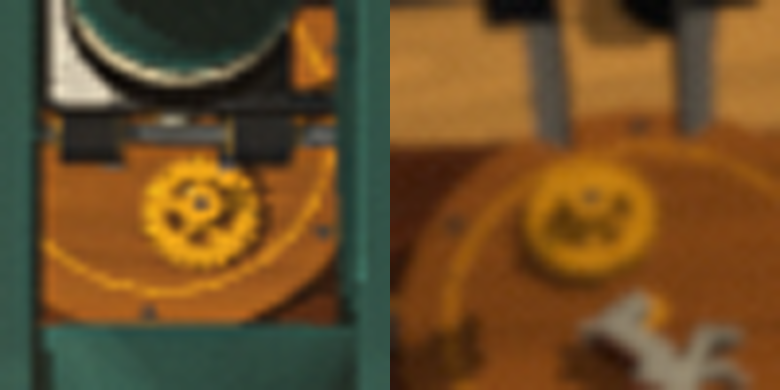

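>>> arm_command(series="0 0.009 0 0.012 0.012 -0.0055 0.034;0 0 0 0 0 0 0.034")

```text
time: 3.0
tool_pos: [0.5887, 0.0261, 0.115]
ee_rot: [-1.545, -0.002, -1.622]
wrist_force: [-0.9, 0.8, 0.6]
width: 0.034
```

```bash
python3 plan.py "[(.5835,.027,.0815,-1.62)]" .034
```

```text
t 3.00 [0.5887 0.0261 0.115 ] yaw -1.622 ydown [ 0.026 -0.003 -1.   ] w 0.0340 F [-0.91  0.78  0.63] q [-0.05  0.17  1.4  -0.    1.54  1.57]
0 -0.002 0 -0.0006 0.0335 -0.0052 .034
```

```bash
cat > plan.py <<'E'
import sys
from h import *
def Rd(yaw): return R.from_euler('xyz',[-np.pi/2,0,yaw])
def go(wps,width):
    o=robot.get_obs();r=R.from_euler('xyz',o['ee_rot']);m=r.as_matrix()
    yaw=np.arctan2(m[1,0],m[0,0]);print("t %.2f"%o['time'],o['tool_pos'].round(4),"yaw %.3f"%yaw,"ydown",m[:,1].round(3),"w %.4f"%o['width'],"F",o['wrist_force'].round(2),"T",o['wrist_torque'].round(2),"j6 %.2f"%o['joint_positions'][5])
    p=o['tool_pos'].copy();rows=[]
    for w in wps:
        t=np.array(w[:3]);rv=(r.inv()*Rd(w[3])).as_rotvec()
        if len(w)>4 and rv[1]*w[4]<0: rv[1]+=2*np.pi*np.sign(w[4])
        n=int(max(1,np.ceil(np.linalg.norm(t-p)/.048),np.ceil(np.linalg.norm(rv)/.145)))
        for i in range(n):
            s=(t-p)/(n-i);l=r.inv().apply(s);a=rv/n
            rows.append(" ".join("%g"%round(v,3) for v in a)+" "+" ".join("%g"%round(v,4) for v in l)+f" {width}")
            p=p+s;r=r*R.from_rotvec(a)
    for i in range(0,len(rows),12):print("; ".join(rows[i:i+12]))
if __name__=="__main__":
    go(eval(sys.argv[1]),sys.argv[2])
E
python3 plan.py "[(.5835,.027,.0815,-1.62)]" .034
```

```text
t 3.00 [0.5887 0.0261 0.115 ] yaw -1.622 ydown [ 0.026 -0.003 -1.   ] w 0.0340 F [-0.91  0.78  0.63] T [ 0.05  0.04 -0.04] j6 1.57
-0.026 -0.002 0.002 -0.0007 0.0334 -0.0061 .034
```

>>> arm_command(series="-0.026 0 0 -0.001 0.020 -0.006 0.034;0 0 0 0 0 0 0.034")

```text
time: 3.2
tool_pos: [0.5853, 0.0269, 0.0982]
ee_rot: [-1.565, -0.001, -1.624]
wrist_force: [0.1, 0.1, -1.3]
width: 0.0338
```

```bash
python3 plan.py "[(.5835,.027,.082,-1.62)]" .034
```

```text
t 3.20 [0.5853 0.0269 0.0982] yaw -1.624 ydown [ 0.006 -0.001 -1.   ] w 0.0338 F [ 0.08  0.15 -1.29] T [ 0.08 -0.01 -0.  ] j6 1.57
-0.006 -0.004 0.001 -0 0.0161 -0.0019 .034
```

>>> arm_command(series="-0.006 0 0 0 0.016 -0.002 0.034;0 0 0 0 0 0 0.034")

```text
time: 3.4
tool_pos: [0.5843, 0.0272, 0.0821]
ee_rot: [-1.57, -0.001, -1.624]
wrist_force: [1.0, 0.1, -0.5]
width: 0.0339
```

```bash
python3 plan.py "[(.5835,.027,.082,-1.62)]" .034;python3 - <<'E'
from ov import *
for n in("top","scene"):
    cv2.imwrite(f"pics/g2{n}.png",robot.snapshot(n))
cv2.imwrite("pics/g2.png",np.hstack([draw(f"pics/g2{n}.png",n,[circ((.583,.027),.008,.09)],(.583,.027,.09),22)[:,:390] for n in("top","scene")]))
E
```

```text
t 3.40 [0.5843 0.0272 0.0821] yaw -1.624 ydown [ 0.001 -0.001 -1.   ] w 0.0339 F [ 1.01  0.13 -0.53] T [0.04 0.05 0.04] j6 1.57
-0.001 -0.004 0.001 0.0002 0.0001 -0.0007 .034
```

View pics/g2.png

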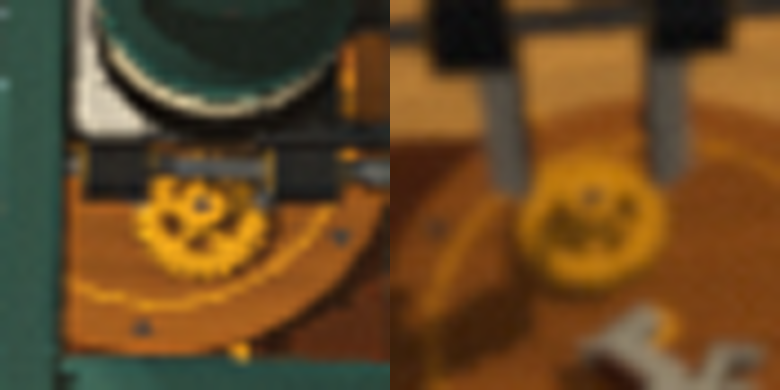

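>>> arm_command(series="0 0 0 0 0 -0.0005 0.005;0 0 0 0 0 0 0.005;0 0 0 0 0 0 0.005")

```text
time: 3.8
tool_pos: [0.5866, 0.0274, 0.0863]
ee_rot: [-1.562, -0.001, -1.623]
wrist_force: [0.2, -1.0, 0.1]
width: 0.0132
```

```bash
python3 plan.py "[(.585,.025,.2,-1.62),(.498,-.335,.16,-1.7),(.498,-.335,.08,-1.7)]" .005
```

```text
t 3.80 [0.5866 0.0274 0.0863] yaw -1.623 ydown [ 0.009 -0.001 -1.   ] w 0.0132 F [ 0.25 -1.04  0.08] T [0.09 0.01 0.01] j6 1.57
-0.003 -0.001 0 0.0008 -0.0379 -0.0001 .005; -0.003 -0.001 0 0.0008 -0.0379 -0.0003 .005; -0.003 -0.001 0 0.0008 -0.0379 -0.0004 .005; 0 0.01 -0 0.0455 0.005 -0.0086 .005; 0 0.01 -0 0.0456 0.005 -0.0082 .005; 0 0.01 -0 0.0456 0.005 -0.0077 .005; 0 0.01 -0 0.0457 0.005 -0.0073 .005; 0 0.01 -0 0.0458 0.005 -0.0068 .005; 0 0.01 -0 0.0459 0.005 -0.0064 .005; 0 0.01 -0 0.0459 0.005 -0.0059 .005; 0 0.01 -0 0.046 0.005 -0.0054 .005; 0 -0 0 0 0.04 0 .005
0 -0 0 0 0.04 0 .005
```

>>> arm_command(series="0 0 0 0 0 0 0.005")

```text
time: 3.9
tool_pos: [0.5867, 0.0274, 0.0866]
ee_rot: [-1.561, -0.001, -1.623]
wrist_force: [0.7, 0.3, 0.2]
width: 0.0063
```

```bash
python3 plan.py "[(.585,.025,.2,-1.62)]" .005;python3 - <<'E'
from ov import *
for n in("top","scene"):
    cv2.imwrite(f"pics/g3{n}.png",robot.snapshot(n))
cv2.imwrite("pics/g3.png",np.hstack([draw(f"pics/g3{n}.png",n,[circ((.583,.027),.008,.09)],(.583,.027,.09),22)[:,:390] for n in("top","scene")]))
E
python3 plan.py "[(.585,.025,.2,-1.62)]" .005
```

```text
t 3.90 [0.5867 0.0274 0.0866] yaw -1.623 ydown [ 0.009 -0.001 -1.   ] w 0.0063 F [0.67 0.26 0.21] T [0.08 0.   0.  ] j6 1.57
-0.003 -0.001 0 0.0009 -0.0378 -0.0002 .005; -0.003 -0.001 0 0.0008 -0.0378 -0.0003 .005; -0.003 -0.001 0 0.0008 -0.0378 -0.0004 .005
t 4.00 [0.5867 0.0274 0.0866] yaw -1.623 ydown [ 0.009 -0.001 -1.   ] w 0.0053 F [-0.17 -0.61 -0.08] T [0.03 0.02 0.05] j6 1.57
-0.003 -0.001 0 0.0008 -0.0378 -0.0002 .005; -0.003 -0.001 0 0.0008 -0.0378 -0.0003 .005; -0.003 -0.001 0 0.0008 -0.0378 -0.0004 .005
```

View pics/g3.png

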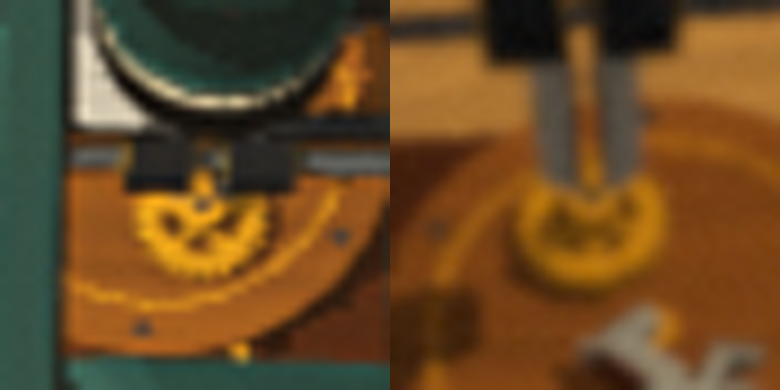

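Run:
```python
from ov import *
p=(.5867,.0274,.0866);x=np.array([.5867,.0274])
def fing(z):return box(x,-1.62,.030,.016,z)
cs=[fing(.0866),fing(.105),circ((.583,.027),.008,.09),circ((.583,.027),.0225,.078)]
cv2.imwrite("pics/g4.png",np.hstack([draw(f"pics/g3{n}.png",n,cs,(.583,.027,.09),18)[:,390:] for n in("top","scene")]))
```

```text
(no output)
```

View pics/g4.png

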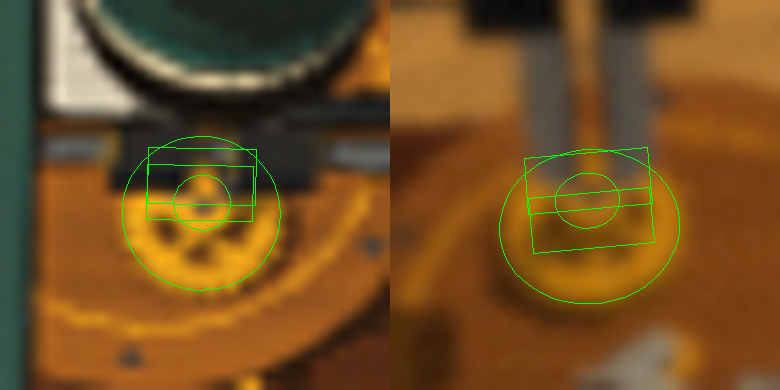

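Run:
```python
from ov import *
s=390/36
for n,(c,r) in (("top",(205,190)),("scene",(587-390,188))):
    u,v=np.round(w2pix(n,(.583,.027,.09))[0]);uv=(u-18+c/s-.5,v-18+r/s-.5)
    for z in (.08,.087,.095,.1,.105,.11,.12):print(n,z,pix2w(n,uv,z).round(4))
```

```text
top 0.08 [0.5891 0.0257 0.08  ]
top 0.087 [0.5873 0.0259 0.087 ]
top 0.095 [0.5852 0.0262 0.095 ]
top 0.1 [0.5839 0.0264 0.1   ]
top 0.105 [0.5826 0.0265 0.105 ]
top 0.11 [0.5814 0.0267 0.11  ]
top 0.12 [0.5788 0.0271 0.12  ]
scene 0.08 [0.5733 0.0278 0.08  ]
scene 0.087 [0.5777 0.0275 0.087 ]
scene 0.095 [0.5826 0.0273 0.095 ]
scene 0.1 [0.5857 0.0271 0.1   ]
scene 0.105 [0.5889 0.0269 0.105 ]
scene 0.11 [0.592  0.0268 0.11  ]
scene 0.12 [0.5982 0.0264 0.12  ]
```

>>> arm_command(series="-0.009 0 0 0 0.004 -0.003 0.034;0 0 0 0 0.003 0 0.034;0 0 0 0 0.003 0 0.034;0 0 0 0 0.002 0 0.034")

```text
time: 4.4
tool_pos: [0.5836, 0.0275, 0.0737]
ee_rot: [-1.571, -0.001, -1.623]
wrist_force: [0.2, 0.3, -0.1]
width: 0.0328
```

```bash
python3 - <<'E'
from ov import *
for n in("top","scene"):
    cv2.imwrite(f"pics/g5{n}.png",robot.snapshot(n))
cv2.imwrite("pics/g5.png",np.hstack([draw(f"pics/g5{n}.png",n,[circ((.583,.027),.008,.09)],(.583,.027,.09),18)[:,:390] for n in("top","scene")]))
E
python3 plan.py "[(.5835,.027,.07,-1.62)]" .034
```

```text
t 4.50 [0.5834 0.0275 0.0736] yaw -1.623 ydown [-0.001 -0.001 -1.   ] w 0.0336 F [-0.9  -0.75 -0.12] T [ 0.05 -0.01  0.04] j6 1.57
0.001 -0.003 0.001 0.0005 0.0036 0.0002 .034
```

View pics/g5.png

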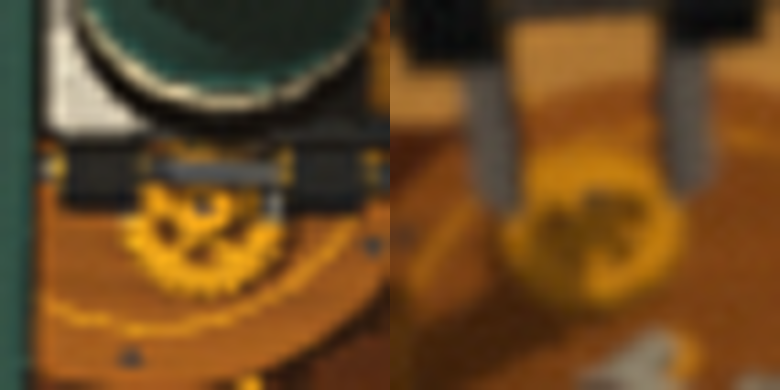

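>>> arm_command(series="0 0 0 0 0.004 0 0.034;0 0 0 0 0.003 0 0.034;0 0 0 0 0.002 0 0.034")

```text
time: 4.8
tool_pos: [0.5838, 0.0275, 0.0644]
ee_rot: [-1.57, -0.001, -1.623]
wrist_force: [0.4, -0.1, 0.2]
width: 0.034
```

```bash
python3 - <<'E'
from ov import *
for n in("top","scene"):
    cv2.imwrite(f"pics/g6{n}.png",robot.snapshot(n))
cv2.imwrite("pics/g6.png",np.hstack([draw(f"pics/g6{n}.png",n,[circ((.583,.027),.008,.09)],(.583,.027,.09),18)[:,:390] for n in("top","scene")]))
E
python3 plan.py "[(.5835,.027,.07,-1.62)]" .034
```

```text
t 4.90 [0.5835 0.0275 0.0641] yaw -1.623 ydown [-0.    -0.001 -1.   ] w 0.0341 F [0.1  0.27 0.41] T [-0.   -0.04  0.03] j6 1.57
0 -0.003 0.001 0.0005 -0.0059 0.0001 .034
```

View pics/g6.png

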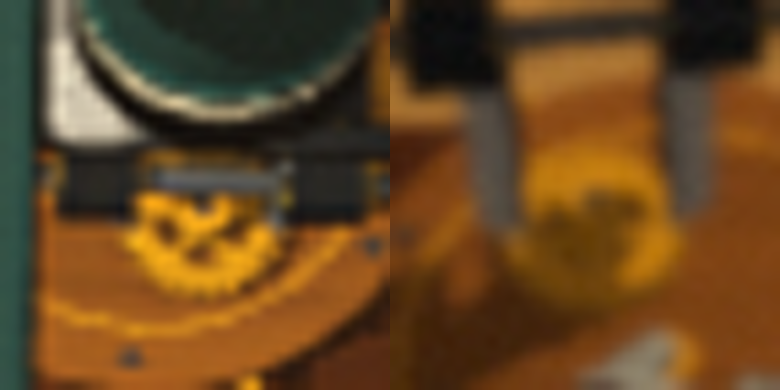

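>>> arm_command(series="0 0 0 0 0.004 0 0.034;0 0 0 0 0.003 0 0.034;0 0 0 0 0.002 0 0.034")

```text
time: 5.2
tool_pos: [0.5839, 0.0275, 0.055]
ee_rot: [-1.57, -0.001, -1.623]
wrist_force: [-1.3, 0.2, -0.3]
width: 0.034
```

```bash
python3 plan.py "[(.5835,.027,.054,-1.62)]" .034
```

```text
t 5.20 [0.5839 0.0275 0.055 ] yaw -1.623 ydown [ 0.001 -0.001 -1.   ] w 0.0340 F [-1.25  0.16 -0.33] T [ 0.03 -0.01 -0.  ] j6 1.57
-0.001 -0.003 0.001 0.0005 0.001 -0.0003 .034
```

>>> arm_command(series="0 0 0 0 0 0 0.010;0 0 0 0 0 0 0.010;0 0 0 0 0 0 0.010;0 0 0 0 0 0 0.010")

```text
time: 5.6
tool_pos: [0.5835, 0.0274, 0.0544]
ee_rot: [-1.571, -0.001, -1.623]
wrist_force: [0.6, -0.1, -1.0]
width: 0.0151
```

```bash
python3 - <<'E'
from ov import *
for n in("top","scene"):
    cv2.imwrite(f"pics/g7{n}.png",robot.snapshot(n))
cv2.imwrite("pics/g7.png",np.hstack([draw(f"pics/g7{n}.png",n,[circ((.583,.027),.008,.09)],(.583,.027,.09),18)[:,:390] for n in("top","scene")]))
E
python3 plan.py "[(.585,.025,.17,-1.62),(.499,-.335,.14,-1.7),(.499,-.335,.07,-1.7)]" .01
```

```text
t 5.70 [0.5835 0.0275 0.0544] yaw -1.623 ydown [-0.    -0.001 -1.   ] w 0.0147 F [-0.03 -0.45 -1.7 ] T [ 0.08 -0.01 -0.04] j6 1.57
0 -0.001 0 0.0008 -0.0385 0.0005 .01; 0 -0.001 0 0.0008 -0.0385 0.0005 .01; 0 -0.001 0 0.0008 -0.0385 0.0005 .01; -0 0.01 -0 0.0455 0.0037 -0.0085 .01; -0 0.01 -0 0.0456 0.0037 -0.0081 .01; -0 0.01 -0 0.0456 0.0037 -0.0076 .01; -0 0.01 -0 0.0457 0.0037 -0.0072 .01; -0 0.01 -0 0.0458 0.0037 -0.0067 .01; -0 0.01 -0 0.0458 0.0037 -0.0062 .01; -0 0.01 -0 0.0459 0.0037 -0.0058 .01; -0 0.01 -0 0.046 0.0037 -0.0053 .01; 0 -0 -0 0 0.035 -0 .01
0 -0 -0 0 0.035 -0 .01
```

View pics/g7.png

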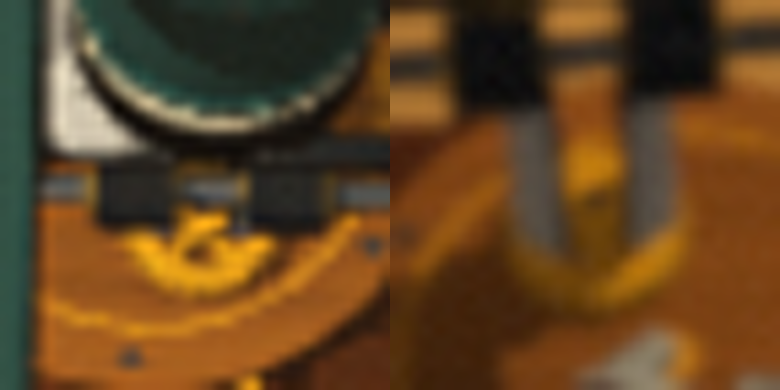

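>>> arm_command(series="0 0 0 0.0005 -0.015 0 0.010;0 0 0 0 -0.020 0 0.010")

```text
time: 5.9
tool_pos: [0.5808, 0.0271, 0.0873]
ee_rot: [-1.579, -0.001, -1.623]
wrist_force: [0.2, 0.3, -0.6]
width: 0.0145
```

```bash
python3 - <<'E'
from ov import *
for n in("top","scene"):
    cv2.imwrite(f"pics/g8{n}.png",robot.snapshot(n))
cv2.imwrite("pics/g8.png",np.hstack([draw(f"pics/g8{n}.png",n,[circ((.583,.027),.008,.09)],(.583,.027,.09),22)[:,:390] for n in("top","scene")]))
E
python3 plan.py "[(.585,.025,.17,-1.62),(.499,-.335,.14,-1.7),(.499,-.335,.07,-1.7)]" .01
```

```text
t 6.00 [0.584  0.0269 0.0913] yaw -1.623 ydown [ 0.001 -0.001 -1.   ] w 0.0147 F [-0.33  0.07 -1.09] T [ 0.02 -0.04  0.02] j6 1.57
-0.001 -0.002 0 0.001 -0.0393 0.0006 .01; -0.001 -0.002 0 0.001 -0.0393 0.0006 .01; 0 0.01 0 0.0455 0.0038 -0.0085 .01; 0 0.01 0 0.0456 0.0038 -0.0081 .01; 0 0.01 0 0.0456 0.0037 -0.0076 .01; 0 0.01 0 0.0457 0.0038 -0.0072 .01; 0 0.01 0 0.0458 0.0037 -0.0067 .01; 0 0.01 0 0.0458 0.0037 -0.0062 .01; 0 0.01 0 0.0459 0.0037 -0.0058 .01; 0 0.01 0 0.046 0.0037 -0.0053 .01; 0 0 0 0 0.035 -0 .01; 0 0 0 0 0.035 -0 .01
```

View pics/g8.png

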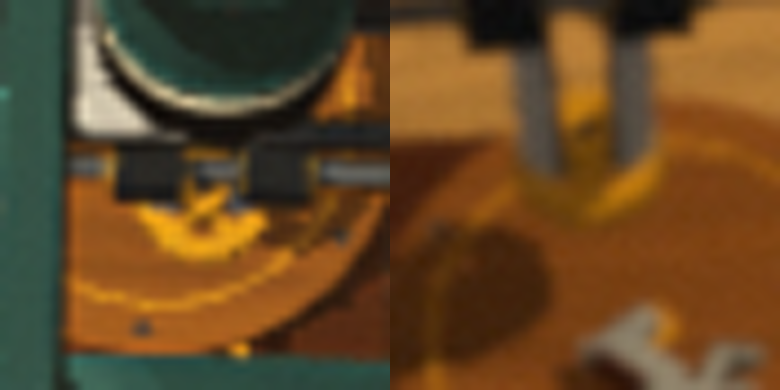

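>>> arm_command(series="0 0 0 0.001 -0.039 0 0.010;0 0 0 0.010 -0.030 0 0.010;0 0.01 0 0.045 0 -0.008 0.010;0 0.01 0 0.046 0 -0.008 0.010;0 0.01 0 0.046 0 -0.008 0.010;0 0.01 0 0.046 0.004 -0.007 0.010;0 0.01 0 0.046 0.004 -0.007 0.010;0 0.01 0 0.046 0.004 -0.006 0.010;0 0.01 0 0.040 0.004 -0.006 0.010;0 0.01 0 0.020 0.004 -0.005 0.010;0 0 0 0 0.010 0 0.010")

```text
time: 7.1
tool_pos: [0.4994, -0.326, 0.134]
ee_rot: [-1.562, -0.004, -1.701]
wrist_force: [0.8, 0.6, -0.8]
width: 0.0146
```

```bash
python3 plan.py "[(.499,-.335,.05,-1.7)]" .01
```

```text
t 7.10 [ 0.4994 -0.326   0.134 ] yaw -1.701 ydown [ 0.008 -0.006 -1.   ] w 0.0146 F [ 0.78  0.64 -0.76] T [ 0.09  0.06 -0.08] j6 1.03
-0.004 -0.001 0.002 0.0043 0.042 -0 .01; -0.004 -0.001 0.002 0.0044 0.042 0.0002 .01
```

>>> arm_command(series="-0.008 0 0.004 0.008 0.042 0 0.010;0 0 0 0 0.040 0 0.010;0 0 0 0 0.020 0 0.010;0 0 0 0 0.005 0 0.010")

```text
time: 7.5
tool_pos: [0.5001, -0.3315, 0.0225]
ee_rot: [-1.568, 0.002, -1.7]
wrist_force: [0.6, 0.2, -1.3]
width: 0.0145
```

```bash
python3 plan.py "[(.499,-.335,-.006,-1.7)]" .01;python3 - <<'E'
from ov import *
for n in("top","scene"):
    cv2.imwrite(f"pics/g9{n}.png",robot.snapshot(n))
d=(.528,-.335)
cs=[circ(d,.088,.028),circ(d,.055,.006)]
cv2.imwrite("pics/g9.png",np.hstack([draw(f"pics/g9{n}.png",n,cs,(.51,-.335,.03),40)[:,390:] for n in("top","scene")]))
E
```

```text
t 7.50 [ 0.5001 -0.3315  0.0225] yaw -1.700 ydown [ 0.003  0.001 -1.   ] w 0.0145 F [ 0.6   0.25 -1.32] T [0.05 0.03 0.  ] j6 1.02
-0.003 -0 -0.002 0.0037 0.0285 -0.0007 .01
```

View pics/g9.png

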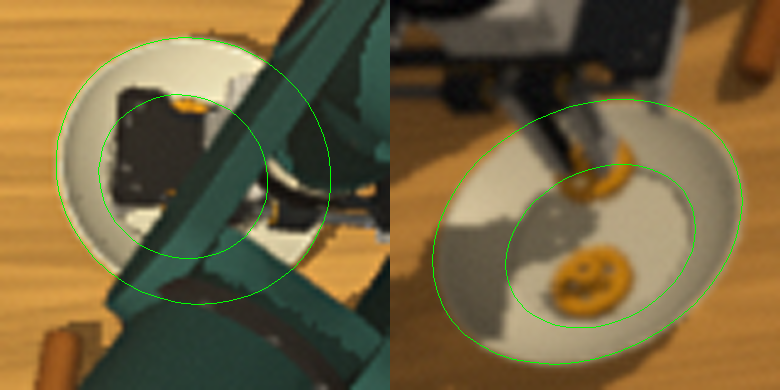

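>>> arm_command(series="-0.003 0 0 0.003 0.014 -0.001 0.010;0 0 0 0 0.008 0 0.010;0 0 0 0 0.004 0 0.010;0 0 0 0 0 0 0.010")

```text
time: 8.0
tool_pos: [0.5033, -0.3363, 0.0017]
ee_rot: [-1.561, -0.004, -1.698]
wrist_force: [-0.5, -0.0, -0.9]
width: 0.0148
```

```bash
python3 plan.py "[(.499,-.335,-.006,-1.7)]" .01
```

```text
t 8.00 [ 0.5033 -0.3363  0.0017] yaw -1.698 ydown [ 0.009 -0.006 -1.   ] w 0.0148 F [-0.49 -0.04 -0.85] T [ 0.05 -0.01 -0.09] j6 1.01
-0.01 0.002 0.004 -0.0008 0.0076 -0.0045 .01
```

>>> arm_command(series="-0.010 0 0.004 -0.001 0.006 -0.004 0.010;0 0 0 0 0.003 0 0.010;0 0 0 0 0.002 0 0.010")

```text
time: 8.3
tool_pos: [0.5002, -0.3356, -0.0084]
ee_rot: [-1.569, -0.002, -1.698]
wrist_force: [0.3, 0.0, -0.4]
width: 0.0144
```

```bash
python3 plan.py "[(.499,-.335,-.006,-1.7)]" .01
```

```text
t 8.30 [ 0.5002 -0.3356 -0.0084] yaw -1.698 ydown [ 0.002 -0.002 -1.   ] w 0.0144 F [ 0.27  0.05 -0.35] T [ 0.02  0.01 -0.01] j6 1.01
-0.002 0.002 0.002 -0.0005 -0.0024 -0.0013 .01
```

Release and rise.

>>> arm_command(series="0 0 0 0 0 0 0.034;0 0 0 0 0 0 0.034;0 0 0 0 -0.001 0 0.034;0 0 0 0 -0.020 0 0.034;0 0 0 0 -0.040 0 0.034;0 0 0 0 -0.045 0 0.034;0 0 0 0 -0.040 0 0.06")

```text
time: 9.0
tool_pos: [0.4961, -0.3325, 0.1343]
ee_rot: [-1.583, 0.007, -1.698]
wrist_force: [0.7, -0.9, -0.4]
width: 0.039
```

```bash
python3 plan.py "[(.660,.039,.15,-1.43),(.660,.039,.1,-1.43)]" .06
```

```text
t 9.00 [ 0.4961 -0.3325  0.1343] yaw -1.698 ydown [-0.011  0.008 -1.   ] w 0.0390 F [ 0.71 -0.87 -0.38] T [ 0.02  0.04 -0.01] j6 1.01
0.001 -0.03 -0.001 -0.0433 -0.0016 0.0128 .06; 0.001 -0.03 -0.001 -0.0429 -0.0016 0.0141 .06; 0.001 -0.03 -0.001 -0.0424 -0.0016 0.0153 .06; 0.001 -0.03 -0.001 -0.0419 -0.0017 0.0166 .06; 0.001 -0.03 -0.001 -0.0414 -0.0017 0.0179 .06; 0.001 -0.03 -0.001 -0.0409 -0.0017 0.0191 .06; 0.001 -0.03 -0.001 -0.0403 -0.0017 0.0203 .06; 0.001 -0.03 -0.001 -0.0397 -0.0017 0.0215 .06; 0.001 -0.03 -0.001 -0.039 -0.0017 0.0227 .06; 0 0 -0 0 0.025 0 .06; 0 0 -0 0 0.025 0 .06
```

>>> arm_command(series="0.001 -0.03 0 -0.043 -0.002 0.013 0.05;0.001 -0.03 0 -0.043 -0.002 0.014 0.05;0.001 -0.03 0 -0.042 -0.002 0.015 0.05;0.001 -0.03 0 -0.042 -0.002 0.017 0.05;0.001 -0.03 0 -0.041 -0.002 0.018 0.05;0.001 -0.03 0 -0.041 -0.002 0.019 0.05;0.001 -0.03 0 -0.040 -0.002 0.020 0.05;0.001 -0.03 0 -0.037 -0.002 0.021 0.05;0.001 -0.03 0 -0.022 -0.002 0.015 0.05;0 0 0 -0.005 0 0.005 0.05;0 0 0 0 0 0 0.05")

```text
time: 10.1
tool_pos: [0.6693, 0.0316, 0.1704]
ee_rot: [-1.546, -0.01, -1.423]
wrist_force: [0.0, 0.1, -0.1]
width: 0.05
```

```bash
python3 plan.py "[(.660,.039,.07,-1.43)]" .05;python3 - <<'E'
from ov import *
for n in("top","scene"):
    cv2.imwrite(f"pics/h1{n}.png",robot.snapshot(n))
c=(.660,.039)
cs=[box(c,-3.0,.04,.022,.084)]
cv2.imwrite("pics/h1.png",np.hstack([draw(f"pics/h1{n}.png",n,cs,(*c,.084),25)[:,390:] for n in("top","scene")]))
cv2.imwrite("pics/h1b.png",draw("pics/h1scene.png","scene",[circ((.528,-.335),.088,.028)],(.51,-.335,.03),40))
E
```

```text
t 10.10 [0.6693 0.0316 0.1704] yaw -1.423 ydown [ 0.026 -0.006 -1.   ] w 0.0500 F [ 0.04  0.08 -0.12] T [0.04 0.01 0.01] j6 1.39
-0.008 0.002 0.003 -0.0032 0.0334 -0.0035 .05; -0.008 0.002 0.003 -0.0031 0.0334 -0.0032 .05; -0.008 0.002 0.003 -0.003 0.0334 -0.003 .05
```

View pics/h1.png

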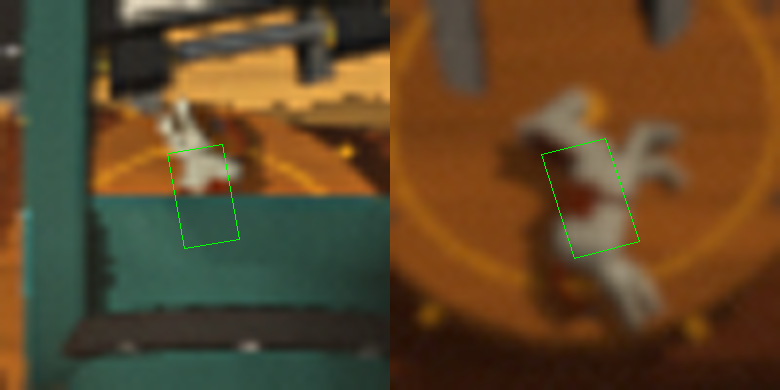

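View pics/h1b.png

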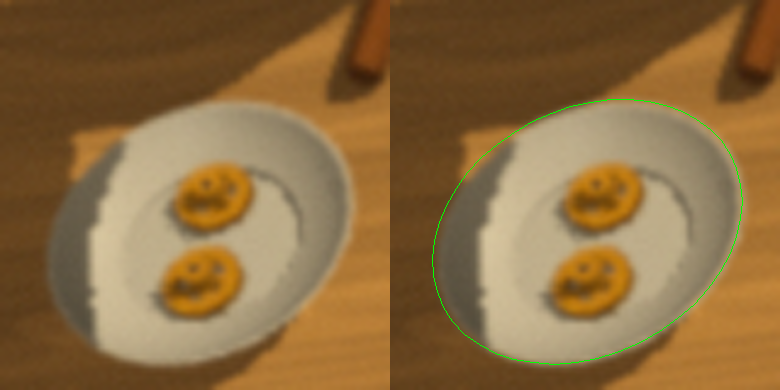

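>>> arm_command(series="-0.012 0 0.004 -0.005 0.033 -0.004 0.05;-0.012 0 0.004 -0.005 0.035 -0.005 0.05;0 0 0 0 0.020 0 0.05;0 0 0 0 0 0 0.05")

```text
time: 10.6
tool_pos: [0.6589, 0.0298, 0.0826]
ee_rot: [-1.568, -0.005, -1.436]
wrist_force: [-0.0, -0.2, -1.0]
width: 0.0498
```

```bash
python3 plan.py "[(.660,.040,.05,-1.43)]" .05
```

```text
t 10.60 [0.6589 0.0298 0.0826] yaw -1.436 ydown [ 0.004 -0.005 -1.   ] w 0.0498 F [-0.   -0.23 -0.97] T [-0.01  0.01 -0.02] j6 1.40
-0.003 -0.006 0.005 -0.0101 0.0325 0.0023 .05
```

>>> arm_command(series="0 -0.006 0.005 -0.010 0.010 0.002 0.05;0 0 0 0 0.008 0 0.05;0 0 0 0 0.004 0 0.05")

```text
time: 10.9
tool_pos: [0.661, 0.0375, 0.0628]
ee_rot: [-1.563, -0.001, -1.435]
wrist_force: [-0.5, -0.3, 0.4]
width: 0.0501
```

```bash
python3 plan.py "[(.660,.040,.05,-1.43)]" .05
```

```text
t 10.90 [0.661  0.0375 0.0628] yaw -1.435 ydown [ 0.008  0.    -1.   ] w 0.0501 F [-0.46 -0.26  0.43] T [-0.    0.   -0.07] j6 1.41
-0.008 -0.005 0.001 -0.0027 0.0128 -0.0008 .05
```

>>> arm_command(series="-0.008 -0.005 0 -0.003 0.007 -0.001 0.05;0 0 0 0 0.004 0 0.05;0 0 0 0 0.0025 0 0.05")

```text
time: 11.2
tool_pos: [0.6608, 0.0404, 0.0501]
ee_rot: [-1.568, -0.002, -1.429]
wrist_force: [0.6, 0.0, 0.3]
width: 0.0501
```

```bash
python3 plan.py "[(.660,.040,.05,-1.43)]" .05;python3 - <<'E'
from ov import *
for n in("top","scene"):
    cv2.imwrite(f"pics/h2{n}.png",robot.snapshot(n))
c=(.660,.039)
cs=[box(c,-3.0,.04,.022,.084)]
cv2.imwrite("pics/h2.png",np.hstack([draw(f"pics/h2{n}.png",n,cs,(*c,.084),22)[:,390:] for n in("top","scene")]))
E
```

```text
t 11.20 [0.6608 0.0404 0.0501] yaw -1.429 ydown [ 0.003 -0.001 -1.   ] w 0.0501 F [0.6  0.01 0.29] T [ 0.01  0.02 -0.02] j6 1.41
-0.002 0.001 0.002 0.0003 0.0001 -0.0008 .05
```

View pics/h2.png

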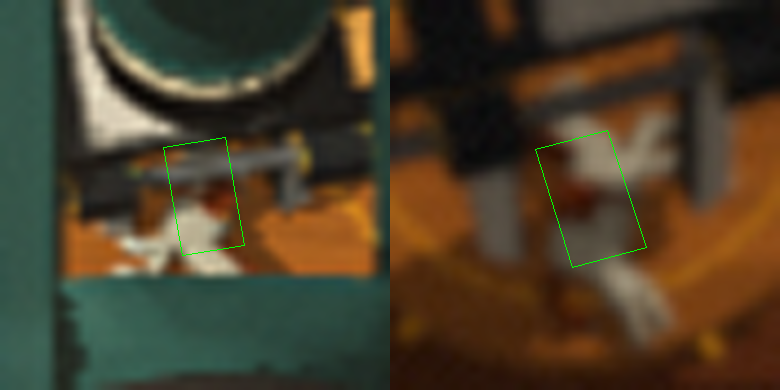

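>>> arm_command(series="0 0 0 0 0.0025 0 0.05;0 0 0 0 0 0 0.010;0 0 0 0 0 0 0.010;0 0 0 0 0 0 0.010;0 0 0 0 0 0 0.010")

```text
time: 11.8
tool_pos: [0.6611, 0.0404, 0.0481]
ee_rot: [-1.568, -0.002, -1.429]
wrist_force: [0.5, -0.3, -0.8]
width: 0.0217
```

```bash
python3 plan.py "[(.655,.040,.13,-1.43)]" .01
```

```text
t 11.80 [0.6611 0.0404 0.0481] yaw -1.429 ydown [ 0.003 -0.001 -1.   ] w 0.0217 F [ 0.48 -0.31 -0.79] T [ 0.   -0.02  0.02] j6 1.41
-0.002 0 0.001 -0.0001 -0.041 -0.0029 .01; -0.002 0 0.001 -0.0002 -0.041 -0.003 .01
```

>>> arm_command(series="0 0 0 0 -0.015 0 0.010;0 0 0 0 -0.035 -0.002 0.010;0 0 0 0 -0.030 -0.005 0.010;0 0 0 0 0 0 0.010")

```text
time: 12.2
tool_pos: [0.6531, 0.0395, 0.1318]
ee_rot: [-1.569, -0.001, -1.429]
wrist_force: [0.1, 0.5, -0.3]
width: 0.0217
```

```bash
python3 plan.py "[(.442,.310,.12,.09)]" .01;python3 - <<'E'
from ov import *
for n in("scene",):
    cv2.imwrite(f"pics/h3{n}.png",robot.snapshot(n))
c=(.660,.039)
cv2.imwrite("pics/h3.png",draw(f"pics/h3scene.png","scene",[],(*c,.1),30)[:,390:])
# horse2 head tip, extents
for u,v in((186.6,210.6),(173,190),(190,182),(175,205)):print(pix2w("top",(u,v),.02).round(3))
E
```

```text
t 12.20 [0.6531 0.0395 0.1318] yaw -1.429 ydown [ 0.002 -0.001 -1.   ] w 0.0217 F [ 0.06  0.48 -0.32] T [ 0.01 -0.05  0.02] j6 1.40
-0 -0.138 0 -0.0271 0.001 -0.0155 .01; -0 -0.138 0 -0.0289 0.001 -0.0117 .01; -0 -0.138 0 -0.0303 0.001 -0.0076 .01; -0 -0.138 0 -0.031 0.001 -0.0033 .01; -0 -0.138 0 -0.0312 0.001 0.001 .01; -0 -0.138 0 -0.0307 0.001 0.0053 .01; -0 -0.138 0 -0.0297 0.0011 0.0094 .01; -0 -0.138 0 -0.0281 0.0011 0.0134 .01; -0 -0.138 0 -0.026 0.0011 0.0172 .01; -0 -0.138 0 -0.0234 0.0011 0.0206 .01; -0 -0.138 0 -0.0204 0.0011 0.0236 .01
[0.482 0.303 0.02 ]
[0.55  0.347 0.02 ]
[0.575 0.293 0.02 ]
[0.501 0.34  0.02 ]
```

View pics/h3.png

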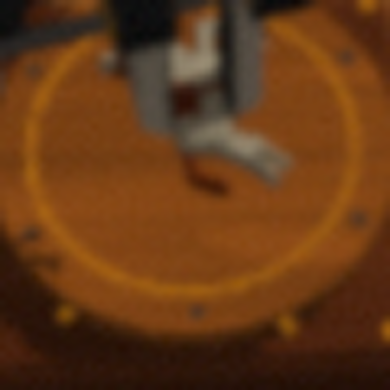

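Horse is held and lifted level. Carry it to the tray.

>>> arm_command(series="0 -0.138 0 -0.027 0 -0.016 0.010;0 -0.138 0 -0.029 0 -0.012 0.010;0 -0.138 0 -0.030 0 -0.008 0.010;0 -0.138 0 -0.031 0 -0.003 0.010;0 -0.138 0 -0.031 0 0.001 0.010;0 -0.138 0 -0.031 0 0.005 0.010;0 -0.138 0 -0.030 0 0.009 0.010;0 -0.138 0 -0.028 0 0.013 0.010;0 -0.138 0 -0.026 0 0.017 0.010;0 -0.138 0 -0.018 0 0.015 0.010;0 -0.070 0 -0.008 0 0.010 0.010;0 0 0 0 0 0 0.010")

```text
time: 13.45
tool_pos: [0.4331, 0.2888, 0.1075]
ee_rot: [-1.578, 0.033, 0.079]
wrist_force: [0.9, 0.8, 0.1]
width: 0.0214
```

```bash
python3 plan.py "[(.440,.310,.04,.09)]" .01
```

```text
t 13.45 [0.4331 0.2888 0.1075] yaw 0.079 ydown [-0.032 -0.009 -0.999] w 0.0214 F [0.86 0.78 0.13] T [-0.06 -0.1  -0.02] j6 0.40
0.003 -0.006 -0.016 0.0054 0.0335 0.0105 .01; 0.003 -0.006 -0.016 0.0049 0.0336 0.0104 .01
```

>>> arm_command(series="0.004 -0.006 -0.017 0.006 0.034 0.011 0.010;0.004 -0.006 -0.016 0.005 0.030 0.010 0.010;0 0 0 0 0.010 0 0.010;0 0 0 0 0 0 0.010")

```text
time: 13.85
tool_pos: [0.4415, 0.3082, 0.0283]
ee_rot: [-1.572, 0.001, 0.085]
wrist_force: [-1.2, -0.1, -0.2]
width: 0.0216
```

```bash
python3 plan.py "[(.440,.310,.01,.09)]" .01;python3 - <<'E'
from ov import *
for n in("top","scene"):
    cv2.imwrite(f"pics/h4{n}.png",robot.snapshot(n))
c=(.484,.3137)
cs=[box(c,.09,.18,.16,.03),box(c,.09,.168,.148,.006)]
cv2.imwrite("pics/h4.png",np.hstack([draw(f"pics/h4{n}.png",n,cs,(*c,.03),40)[:,390:] for n in("top","scene")]))
E
```

```text
t 13.85 [0.4415 0.3082 0.0283] yaw 0.085 ydown [-0.    -0.002 -1.   ] w 0.0216 F [-1.17 -0.1  -0.23] T [-0.   -0.08 -0.01] j6 0.42
0.002 -0.005 -0.001 -0.0013 0.0183 0.0019 .01
```

View pics/h4.png

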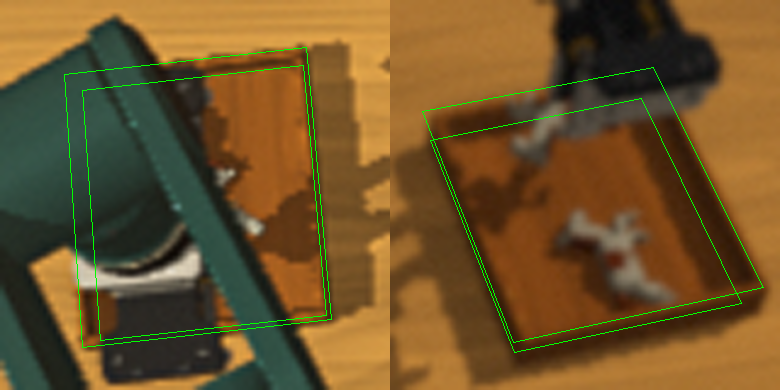

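>>> arm_command(series="0 -0.005 0 0 0.020 0.002 0.010;0 0 0 0 0.012 0 0.010;0 0 0 0 0.005 0 0.010;0 0 0 0 0.003 0 0.010")

```text
time: 14.35
tool_pos: [0.4485, 0.3117, -0.0042]
ee_rot: [-1.567, -0.014, 0.086]
wrist_force: [-0.6, -0.9, -0.8]
width: 0.022
```

```bash
python3 plan.py "[(.441,.310,-.013,.09)]" .01
```

```text
t 14.35 [ 0.4485  0.3117 -0.0042] yaw 0.086 ydown [ 0.013  0.005 -1.   ] w 0.0220 F [-0.57 -0.87 -0.76] T [-0.05 -0.08  0.03] j6 0.42
-0.004 -0.004 0.014 -0.0077 0.0087 -0.0011 .01
```

>>> arm_command(series="-0.004 -0.004 0.014 -0.008 0.006 -0.001 0.010;0 0 0 0 0.004 0 0.010;0 0 0 0 0.002 0 0.010")

```text
time: 14.65
tool_pos: [0.4413, 0.3103, -0.0153]
ee_rot: [-1.57, -0.001, 0.089]
wrist_force: [0.0, -0.3, -0.3]
width: 0.0214
```

```bash
python3 plan.py "[(.441,.310,-.014,.09)]" .01
```

```text
t 14.65 [ 0.4413  0.3103 -0.0153] yaw 0.089 ydown [ 0.001  0.001 -1.   ] w 0.0214 F [ 0.   -0.33 -0.3 ] T [-0.07 -0.1   0.04] j6 0.42
-0.001 -0.001 0.001 -0.0003 -0.0013 -0.0003 .01
```

>>> arm_command(series="0 0 0 0 0 0 0.04;0 0 0 0 0 0 0.04;0 0 0 0 -0.001 0 0.04;0 0 0 0 -0.020 0 0.04;0 0 0 0 -0.040 0 0.04;0 0 0 0 -0.045 0 0.04;0 0 0 0 -0.030 0 0.06")

```text
time: 15.35
tool_pos: [0.4375, 0.3083, 0.1196]
ee_rot: [-1.575, 0.01, 0.09]
wrist_force: [0.4, 0.5, 0.1]
width: 0.0451
```

```bash
python3 plan.py "[(.423,-.117,.11,.085)]" .06
```

```text
t 15.35 [0.4375 0.3083 0.1196] yaw 0.090 ydown [-0.01  -0.005 -1.   ] w 0.0451 F [0.38 0.49 0.13] T [ 0.05 -0.11 -0.02] j6 0.42
0 0.001 -0.001 -0.0058 0.0013 -0.0469 .06; 0 0.001 -0.001 -0.0058 0.0013 -0.0469 .06; 0 0.001 -0.001 -0.0058 0.0013 -0.0469 .06; 0 0.001 -0.001 -0.0058 0.0012 -0.0469 .06; 0 0.001 -0.001 -0.0057 0.0012 -0.0469 .06; 0 0.001 -0.001 -0.0057 0.0012 -0.0469 .06; 0 0.001 -0.001 -0.0057 0.0012 -0.0469 .06; 0 0.001 -0.001 -0.0057 0.0011 -0.0469 .06; 0 0.001 -0.001 -0.0056 0.0011 -0.0469 .06
```

>>> arm_command(series="0 0 0 -0.006 0 -0.047 0.064;0 0 0 -0.006 0 -0.047 0.064;0 0 0 -0.006 0 -0.047 0.064;0 0 0 -0.006 0 -0.047 0.064;0 0 0 -0.006 0 -0.047 0.064;0 0 0 -0.006 0 -0.047 0.064;0 0 0 -0.006 0 -0.047 0.064;0 0 0 -0.006 0 -0.044 0.064;0 0 0 -0.003 0 -0.025 0.064;0 0 0 0 0 -0.010 0.064;0 0 0 0 0 0 0.064")

```text
time: 16.45
tool_pos: [0.4312, -0.1142, 0.1334]
ee_rot: [-1.573, -0.02, 0.095]
wrist_force: [0.7, 0.4, -0.7]
width: 0.0641
```

```bash
python3 plan.py "[(.423,-.117,.04,.085)]" .064;python3 - <<'E'
from ov import *
for n in("top","scene"):
    cv2.imwrite(f"pics/k1{n}.png",robot.snapshot(n))
c=(.484,.3137)
cs=[box(c,.09,.18,.16,.03),box(c,.09,.12,.136,.006)]
cv2.imwrite("pics/k1.png",np.hstack([draw(f"pics/k1{n}.png",n,cs,(*c,.03),40)[:,390:] for n in("top","scene")]))
k=(.423,-.117)
cv2.imwrite("pics/k2.png",draw(f"pics/k1scene.png","scene",[circ(k,.021,0),circ(k,.021,.02)],(*k,.03),25))
E
```

```text
t 16.45 [ 0.4312 -0.1142  0.1334] yaw 0.095 ydown [ 0.02 -0.   -1.  ] w 0.0641 F [ 0.66  0.43 -0.66] T [ 0.   -0.06 -0.01] j6 -0.49
0.001 0.005 0.01 -0.0051 0.0466 -0.0009 .064; 0.001 0.005 0.01 -0.0047 0.0467 -0.001 .064
```

View pics/k1.png

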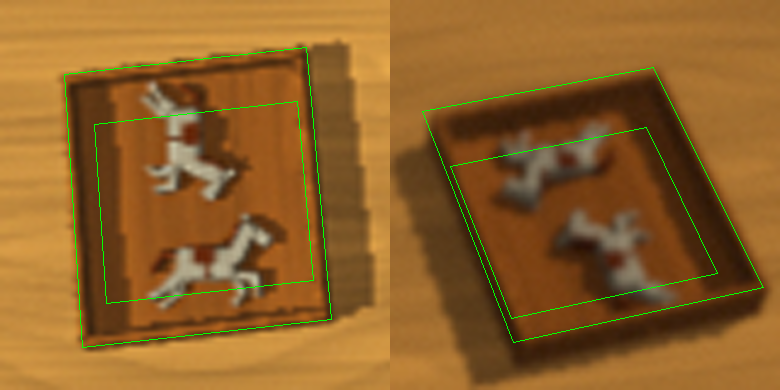

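View pics/k2.png

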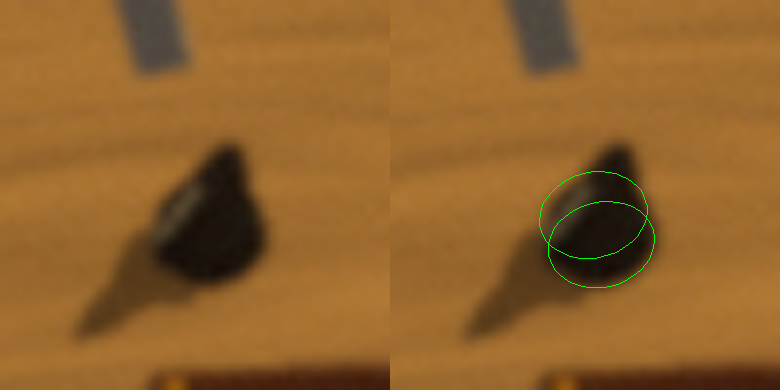

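>>> arm_command(series="0 0.005 0.010 -0.006 0.045 -0.001 0.064;0 0.005 0.010 -0.005 0.045 -0.001 0.064;0 0 0 0 0.015 0 0.064;0 0 0 0 0 0 0.064")

```text
time: 16.95
tool_pos: [0.4248, -0.1099, 0.0274]
ee_rot: [-1.573, -0.006, 0.097]
wrist_force: [-0.5, -0.6, 0.1]
width: 0.0642
```

```bash
python3 plan.py "[(.4215,-.1165,.015,.085)]" .064
```

```text
t 16.95 [ 0.4248 -0.1099  0.0274] yaw 0.097 ydown [ 0.006 -0.001 -1.   ] w 0.0642 F [-0.49 -0.6   0.11] T [ 0.03 -0.07 -0.  ] j6 -0.48
0.002 0.012 0.006 -0.004 0.0124 -0.0062 .064
```

>>> arm_command(series="0.002 0.012 0.006 -0.004 0.004 -0.007 0.064;0 0 0 0 0 0 0.064")

```text
time: 17.15
tool_pos: [0.4222, -0.1158, 0.0244]
ee_rot: [-1.571, -0.0, 0.088]
wrist_force: [0.6, -0.2, -0.6]
width: 0.0638
```

```bash
python3 plan.py "[(.4215,-.1165,-.014,.085)]" .064
```

```text
t 17.15 [ 0.4222 -0.1158  0.0244] yaw 0.088 ydown [ 0.  0. -1.] w 0.0638 F [ 0.57 -0.19 -0.58] T [ 0.04 -0.12  0.01] j6 -0.49
-0 0.003 0 -0.0008 0.0384 -0.0006 .064
```

>>> arm_command(series="0 0.003 0 -0.001 0.012 -0.001 0.064;0 0 0 0 0.012 0 0.064;0 0 0 0 0.008 0 0.064;0 0 0 0 0.004 0 0.064;0 0 0 0 0.002 0 0.064")

```text
time: 17.65
tool_pos: [0.4242, -0.1179, -0.0135]
ee_rot: [-1.573, -0.007, 0.085]
wrist_force: [-0.1, -0.1, -0.4]
width: 0.0635
```

```bash
python3 plan.py "[(.4215,-.1165,-.014,.085)]" .064
```

```text
t 17.65 [ 0.4242 -0.1179 -0.0135] yaw 0.085 ydown [ 0.007 -0.002 -1.   ] w 0.0635 F [-0.14 -0.1  -0.4 ] T [-0.04 -0.09  0.01] j6 -0.49
0.003 -0 0.007 -0.0026 0.0005 0.0017 .064
```

>>> arm_command(series="0.003 0 0.007 -0.0025 0.0005 0.0017 0.064;0 0 0 0 0 0 0.03;0 0 0 0 0 0 0.03;0 0 0 0 0 0 0.03;0 0 0 0 0 0 0.03")

```text
time: 18.15
tool_pos: [0.4217, -0.1165, -0.0137]
ee_rot: [-1.57, 0.0, 0.085]
wrist_force: [1.1, -0.6, 0.4]
width: 0.0396
```

```bash
python3 plan.py "[(.4215,-.1165,-.014,.085)]" .064;python3 - <<'E'
from ov import *
cv2.imwrite(f"pics/k3scene.png",robot.snapshot("scene"))
k=(.423,-.117)
cv2.imwrite("pics/k3.png",draw(f"pics/k3scene.png","scene",[],(*k,.03),25)[:,390:])
E
```

```text
t 18.15 [ 0.4217 -0.1165 -0.0137] yaw 0.085 ydown [-0.  0. -1.] w 0.0396 F [ 1.1  -0.58  0.45] T [-0.04 -0.11  0.06] j6 -0.48
-0 -0 -0 -0.0002 0.0003 0 .064
```

View pics/k3.png

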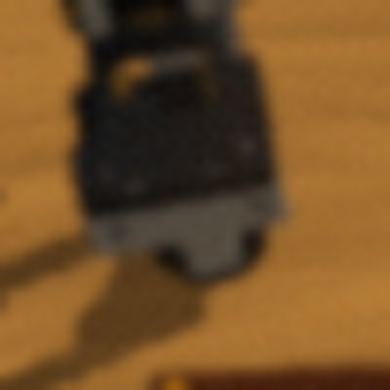

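>>> arm_command(series="0 0 0 0 0 0 0.064;0 0 0 0 0 0 0.064;0 0 0 0 -0.002 0 0.064;0 0 0 0 -0.020 0 0.064;0 0 0 0 -0.030 0 0.064;0 0.14 0 0 0 0 0.064;0 0.14 0 0 0 0 0.064;0 0.14 0 0 0 0 0.064;0 0.14 0 0 0 0 0.064;0 0.14 0 0 0 0 0.064;0 0.14 0 0 0 0 0.064;0 0.14 0 0 0 0 0.064")

```text
time: 19.4
tool_pos: [0.4225, -0.1169, 0.0427]
ee_rot: [-1.569, -0.002, -0.935]
wrist_force: [0.2, 0.4, -0.4]
width: 0.0639
```

```bash
python3 plan.py "[(.4215,-.1165,.04,-1.485)]" .064;python3 - <<'E'
from ov import *
cv2.imwrite(f"pics/k4scene.png",robot.snapshot("scene"))
k=(.4217,-.1165)
cv2.imwrite("pics/k4.png",draw(f"pics/k4scene.png","scene",[circ(k,.021,.0)],(*k,.03),25))
E
```

```text
t 19.40 [ 0.4225 -0.1169  0.0427] yaw -0.935 ydown [ 0.002 -0.001 -1.   ] w 0.0639 F [ 0.22  0.36 -0.38] T [ 0.01 -0.04  0.01] j6 0.54
-0 0.138 0 -0.0002 0.0007 -0.0001 .064; -0 0.138 0 -0.0002 0.0007 -0.0002 .064; -0 0.138 0 -0.0002 0.0007 -0.0002 .064; -0 0.138 0 -0.0001 0.0007 -0.0002 .064
```

View pics/k4.png

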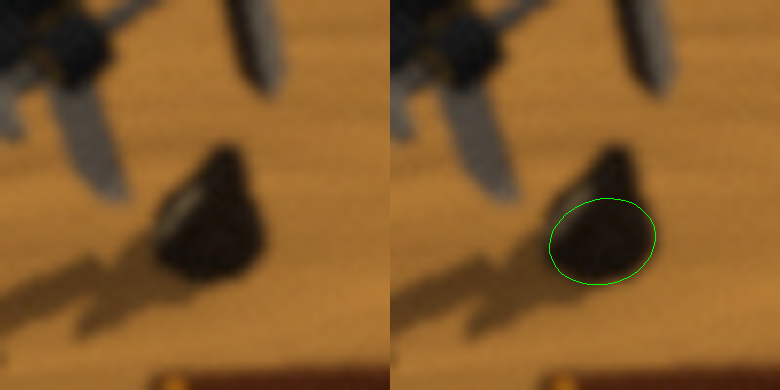

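>>> arm_command(series="0 0.138 0 0 0 0 0.064;0 0.138 0 0 0 0 0.064;0 0.138 0 0 0 0 0.064;0 0.1 0 0 0.005 0 0.064;0 0 0 0 0.010 0 0.064;0 0 0 0 0 0 0.064")

```text
time: 20.05
tool_pos: [0.4229, -0.117, 0.028]
ee_rot: [-1.567, -0.002, -1.457]
wrist_force: [-0.6, 0.4, -0.6]
width: 0.0638
```

```bash
python3 plan.py "[(.4215,-.1165,-.014,-1.485)]" .064
```

```text
t 20.05 [ 0.4229 -0.117   0.028 ] yaw -1.457 ydown [ 0.004 -0.001 -1.   ] w 0.0638 F [-0.56  0.44 -0.61] T [ 0.01  0.02 -0.05] j6 1.06
-0.004 0.028 0.002 -0.0008 0.042 -0.0015 .064
```

>>> arm_command(series="-0.004 0.028 0.002 -0.001 0.014 -0.0015 0.064;0 0 0 0 0.014 0 0.064;0 0 0 0 0.008 0 0.064;0 0 0 0 0.005 0 0.064;0 0 0 0 0.002 0 0.064")

```text
time: 20.55
tool_pos: [0.4206, -0.1159, -0.0188]
ee_rot: [-1.573, 0.001, -1.482]
wrist_force: [0.5, -0.6, 1.0]
width: 0.0642
```

```bash
python3 plan.py "[(.4217,-.1165,-.014,-1.485)]" .064
```

```text
t 20.55 [ 0.4206 -0.1159 -0.0188] yaw -1.482 ydown [-0.002  0.001 -1.   ] w 0.0642 F [ 0.52 -0.59  1.  ] T [-0.02  0.06 -0.03] j6 1.08
0.002 0.003 -0.001 0.0007 -0.0048 0.0011 .064
```

>>> arm_command(series="0.002 0.003 0 0.0006 -0.003 0.001 0.064;0 0 0 0 0 0 0.03;0 0 0 0 0 0 0.03;0 0 0 0 0 0 0.03;0 0 0 0 0 0 0.03")

```text
time: 21.05
tool_pos: [0.4229, -0.1169, -0.0144]
ee_rot: [-1.568, -0.0, -1.485]
wrist_force: [-0.0, 0.4, -0.6]
width: 0.0402
```

```bash
python3 plan.py "[(.4217,-.1165,-.014,-1.485)]" .064
```

```text
t 21.05 [ 0.4229 -0.1169 -0.0144] yaw -1.485 ydown [ 0.002  0.    -1.   ] w 0.0402 F [-0.03  0.37 -0.59] T [ 0.06 -0.    0.04] j6 1.08
-0.002 0 0 -0.0005 -0.0004 -0.0011 .064
```

>>> arm_command(series="0 0 0 0 0 0 0.064;0 0 0 0 0 0 0.064;0 0 0 0 -0.002 0 0.064;0 0 0 0 -0.020 0 0.064;0 0 0 0 -0.030 0 0.05;0 0.138 0 0 0 0 0.04;0 0.138 0 0 0 0 0.04;0 0.138 0 0 0 0 0.04;0 0.138 0 0 0 0 0.04;0 0.138 0 0 0 0 0.04;0 0.09 0 0 0 0 0.04;0 0 0 0 0 0 0.04")

```text
time: 22.25
tool_pos: [0.4233, -0.1171, 0.0418]
ee_rot: [-1.567, 0.002, -2.296]
wrist_force: [-0.6, -0.4, -0.2]
width: 0.04
```

```bash
python3 plan.py "[(.42174,-.1170,.015,-2.27)]" .04;python3 - <<'E'
from ov import *
for n in("top","scene"):cv2.imwrite(f"pics/k5{n}.png",robot.snapshot(n))
k=(.4217,-.117)
y=-.70
cs=[circ(k,.021,.0),np.array([[k[0]+t*np.cos(y),k[1]+t*np.sin(y),.038] for t in(-.018,.03)])]
cv2.imwrite("pics/k5.png",np.vstack([draw(f"pics/k5{n}.png",n,cs,(*k,.03),20,300) for n in("top","scene")]))
E
```

```text
t 22.25 [ 0.4233 -0.1171  0.0418] yaw -2.296 ydown [ 0.004 -0.001 -1.   ] w 0.0400 F [-0.56 -0.44 -0.19] T [ 0.02 -0.03  0.03] j6 1.90
-0.004 -0.026 -0.002 0.001 0.0268 -0.0013 .04
```

View pics/k5.png

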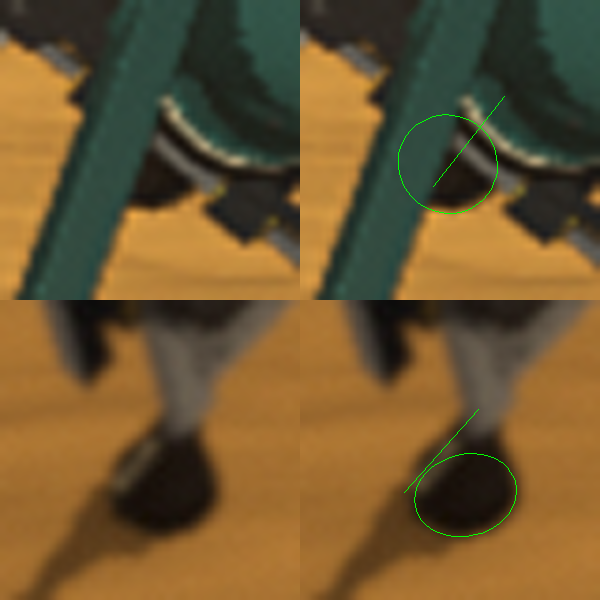

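>>> arm_command(series="-0.004 -0.026 -0.002 0.001 0.012 -0.0013 0.04;0 0 0 0 0.010 0 0.04;0 0 0 0 0.005 0 0.04;0 0 0 0 0.001 0 0.04")

```text
time: 22.75
tool_pos: [0.4209, -0.1166, 0.0107]
ee_rot: [-1.573, -0.0, -2.262]
wrist_force: [-0.9, 0.8, -0.5]
width: 0.0399
```

```bash
python3 plan.py "[(.42174,-.1170,.002,-2.27)]" .04
```

```text
t 22.75 [ 0.4209 -0.1166  0.0107] yaw -2.262 ydown [-0.001  0.001 -1.   ] w 0.0399 F [-0.87  0.81 -0.47] T [ 0.09  0.02 -0.01] j6 1.86
0.002 0.008 0 -0.0002 0.0087 0.0009 .04
```

>>> arm_command(series="0.002 0.008 0 0 0.004 0.001 0.04;0 0 0 0 0.003 0 0.04;0 0 0 0 0.002 0 0.04")

```text
time: 23.05
tool_pos: [0.4216, -0.1173, 0.0006]
ee_rot: [-1.571, -0.0, -2.271]
wrist_force: [0.7, 0.5, 0.6]
width: 0.0399
```

```bash
python3 plan.py "[(.42174,-.1170,.000,-2.27)]" .04
```

```text
t 23.05 [ 0.4216 -0.1173  0.0006] yaw -2.271 ydown [-0. -0. -1.] w 0.0399 F [0.66 0.5  0.56] T [ 0.07 -0.01  0.  ] j6 1.87
0 -0.001 0 -0.0003 0.0006 -0.0001 .04
```

>>> arm_command(series="0 0 0 -0.0003 0.002 0 0.04;0 0 0 0 0.0015 0 0.04")

```text
time: 23.25
tool_pos: [0.422, -0.1171, -0.003]
ee_rot: [-1.571, -0.0, -2.271]
wrist_force: [1.1, 0.6, -0.4]
width: 0.0399
```

```bash
python3 plan.py "[(.42174,-.1170,-.003,-2.27)]" .04
```

```text
t 23.25 [ 0.422  -0.1171 -0.003 ] yaw -2.271 ydown [ 0. -0. -1.] w 0.0399 F [ 1.09  0.56 -0.38] T [ 0.06  0.06 -0.02] j6 1.87
-0 -0.001 0 0.0001 -0 -0.0003 .04
```

>>> arm_command(series="0 0 0 0 0.0015 0 0.04;0 0 0 0 0.0015 0 0.04")

```text
time: 23.45
tool_pos: [0.4224, -0.1172, -0.0059]
ee_rot: [-1.57, 0.0, -2.271]
wrist_force: [-0.3, 0.6, 0.7]
width: 0.0398
```

```bash
python3 plan.py "[(.42174,-.1170,-.003,-2.27)]" .04
```

```text
t 23.45 [ 0.4224 -0.1172 -0.0059] yaw -2.271 ydown [ 0.001 -0.    -1.   ] w 0.0398 F [-0.29  0.58  0.72] T [0.04 0.   0.01] j6 1.87
-0.001 -0.001 -0 0.0002 -0.0029 -0.0006 .04
```

>>> arm_command(series="0 0 0 0 0.0015 -0.0005 0.04;0 0 0 0 0.0015 0 0.04")

```text
time: 23.65
tool_pos: [0.4221, -0.1169, -0.009]
ee_rot: [-1.569, 0.0, -2.271]
wrist_force: [0.7, 0.5, -0.2]
width: 0.0402
```

```bash
python3 plan.py "[(.42174,-.1170,-.003,-2.27)]" .04;python3 - <<'E'
from ov import *
for n in("scene",):cv2.imwrite(f"pics/k6{n}.png",robot.snapshot(n))
k=(.4217,-.117)
cs=[circ(k,.021,.0),circ(k,.021,.02)]
cv2.imwrite("pics/k6.png",np.vstack([draw(f"pics/k6{n}.png",n,cs,(*k,.03),20,390) for n in("scene",)]))
E
python3 plan.py "[(.42174,-.1170,-.003,-2.27)]" .04
```

```text
t 23.65 [ 0.4221 -0.1169 -0.009 ] yaw -2.271 ydown [ 0.001 -0.001 -1.   ] w 0.0402 F [ 0.7   0.46 -0.19] T [ 0.04  0.02 -0.02] j6 1.87
-0.001 -0.001 -0 0.0003 -0.006 -0.0002 .04
t 23.70 [ 0.4219 -0.1169 -0.0093] yaw -2.271 ydown [ 0.001 -0.    -1.   ] w 0.0399 F [-0.45  0.86  0.1 ] T [0.03 0.04 0.04] j6 1.87
-0.001 -0.001 -0 0.0002 -0.0063 -0 .04
```

View pics/k6.png

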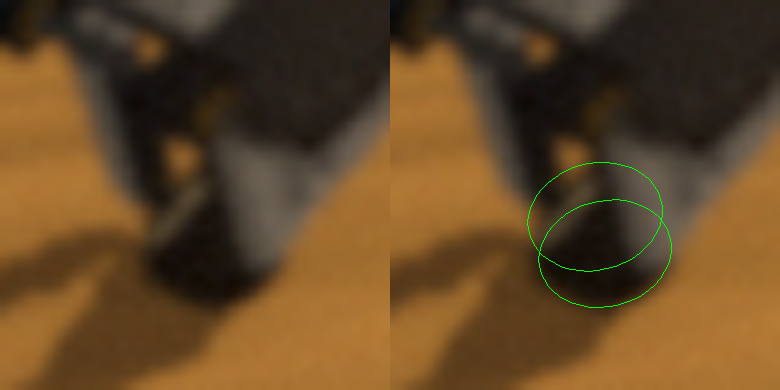

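>>> arm_command(series="0 0 0 0 -0.006 0 0.04;0 0 0 0 -0.008 0 0.04;0 0 0 0 -0.002 0 0.028;0 0 0 0 0 0 0.028")

```text
time: 24.1
tool_pos: [0.4223, -0.117, 0.0086]
ee_rot: [-1.569, 0.0, -2.271]
wrist_force: [-0.4, 0.4, 0.4]
width: 0.0295
```

```bash
python3 plan.py "[(.42174,-.1170,-.000,-2.27)]" .028
```

```text
t 24.10 [ 0.4223 -0.117   0.0086] yaw -2.271 ydown [ 0.002 -0.001 -1.   ] w 0.0295 F [-0.36  0.44  0.39] T [0.07 0.01 0.02] j6 1.87
-0.002 -0.001 -0 0.0003 0.0086 -0.0005 .028
```

>>> arm_command(series="-0.002 0 0 0.0003 0.004 -0.0005 0.028;0 0 0 0 0.003 0 0.028;0 0 0 0 0.002 0 0.028")

```text
time: 24.4
tool_pos: [0.4221, -0.1171, -0.0005]
ee_rot: [-1.57, 0.001, -2.271]
wrist_force: [-0.3, 0.5, -0.2]
width: 0.0281
```

```bash
python3 plan.py "[(.42174,-.1170,-.000,-2.27)]" .028
```

```text
t 24.40 [ 0.4221 -0.1171 -0.0005] yaw -2.271 ydown [ 0.001 -0.    -1.   ] w 0.0281 F [-0.31  0.49 -0.16] T [0.03 0.02 0.01] j6 1.87
-0.001 -0.001 -0.001 0.0002 -0.0005 -0.0004 .028
```

>>> arm_command(series="0 0 0 0 0.0015 -0.0003 0.028;0 0 0 0 0.0015 0 0.028;0 0 0 0 0.001 0 0.028")

```text
time: 24.7
tool_pos: [0.421, -0.1166, -0.0059]
ee_rot: [-1.572, 0.0, -2.271]
wrist_force: [0.7, 0.7, 0.3]
width: 0.0278
```

```bash
python3 plan.py "[(.42174,-.1170,-.004,-2.27)]" .028
```

```text
t 24.70 [ 0.421  -0.1166 -0.0059] yaw -2.271 ydown [-0.001  0.001 -1.   ] w 0.0278 F [0.73 0.72 0.32] T [ 0.09 -0.06  0.  ] j6 1.87
0.001 -0.001 -0 -0.0001 -0.0019 0.0008 .028
```

>>> arm_command(series="0 0 0 0 0.0015 0.0006 0.028;0 0 0 0 0.001 0 0.028")

```text
time: 24.9
tool_pos: [0.4215, -0.117, -0.0079]
ee_rot: [-1.572, -0.0, -2.271]
wrist_force: [-3.7, 1.1, 9.4]
width: 0.0279
```

```bash
python3 plan.py "[(.42174,-.1170,-.008,-2.27)]" .028
```

```text
t 24.90 [ 0.4215 -0.117  -0.0079] yaw -2.271 ydown [-0.001  0.001 -1.   ] w 0.0279 F [-3.67  1.08  9.37] T [0.27 0.58 0.04] j6 1.87
0.001 -0.001 0 -0.0002 0.0001 0.0002 .028
```

>>> arm_command(series="0 0 0 0 -0.001 0 0.028;0 0 0 0 0 0 0.003;0 0 0 0 0 0 0.003;0 0 0 0 0 0 0.003")

```text
time: 25.3
tool_pos: [0.422, -0.1172, -0.0066]
ee_rot: [-1.571, 0.0, -2.271]
wrist_force: [-1.0, 0.8, 0.5]
width: 0.0139
```

```bash
python3 plan.py "[(.42174,-.1170,.1,-2.27)]" .003
```

```text
t 25.30 [ 0.422  -0.1172 -0.0066] yaw -2.271 ydown [-0.  0. -1.] w 0.0139 F [-1.04  0.78  0.47] T [ 0.1   0.   -0.05] j6 1.87
0 -0 -0 -0 -0.0355 -0.0001 .003; 0 -0 -0 -0 -0.0355 -0.0001 .003; 0 -0 -0 0 -0.0355 -0.0001 .003
```

>>> arm_command(series="0 0 0 0 0 0 0.003;0 0 0 0 -0.015 0 0.003;0 0 0 0 -0.035 0 0.003;0 0 0 0 -0.035 0 0.003;0 0 0 0 -0.030 0 0.003;0 0 0 0 0 0 0.003")

```text
time: 25.9
tool_pos: [0.4196, -0.1163, 0.1091]
ee_rot: [-1.579, -0.002, -2.271]
wrist_force: [0.7, -1.3, -0.6]
width: 0.0137
```

```bash
python3 plan.py "[(.583,-.1076,.11,-1.05)]" .003
python3 - <<'E'
from ov import *
cv2.imwrite(f"pics/k7scene.png",robot.snapshot("scene"))
k=(.4217,-.117)
cv2.imwrite("pics/k7.png",draw(f"pics/k7scene.png","scene",[],(*k,.1),35)[:,:390])
E
```

```text
t 25.90 [ 0.4196 -0.1163  0.1091] yaw -2.271 ydown [-0.007  0.003 -1.   ] w 0.0137 F [ 0.71 -1.33 -0.6 ] T [ 0.06 -0.06  0.02] j6 1.87
0.001 -0.136 -0 -0.0124 -0.0002 0.0133 .003; 0.001 -0.136 -0 -0.0105 -0.0002 0.0148 .003; 0.001 -0.136 -0 -0.0084 -0.0002 0.0161 .003; 0.001 -0.136 -0 -0.0062 -0.0002 0.0171 .003; 0.001 -0.136 -0 -0.0038 -0.0002 0.0178 .003; 0.001 -0.136 -0 -0.0014 -0.0002 0.0181 .003; 0.001 -0.136 -0 0.0011 -0.0002 0.0181 .003; 0.001 -0.136 -0 0.0035 -0.0001 0.0178 .003; 0.001 -0.136 -0 0.0059 -0.0001 0.0172 .003
```

View pics/k7.png

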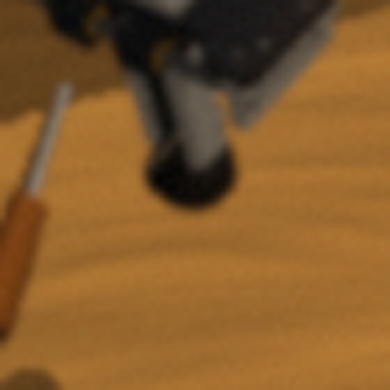

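Knob is held at the fingertips and lifted level. Now over to the shaft.

>>> arm_command(series="0.001 -0.136 0 -0.0125 0 0.0135 0.003;0.001 -0.136 0 -0.0105 0 0.015 0.003;0.001 -0.136 0 -0.0085 0 0.016 0.003;0.001 -0.136 0 -0.006 0 0.017 0.003;0.001 -0.136 0 -0.004 0 0.018 0.003;0.001 -0.136 0 -0.0015 0 0.018 0.003;0.001 -0.136 0 0.001 0 0.018 0.003;0 -0.136 0 0.003 0 0.015 0.003;0 -0.10 0 0.004 0 0.008 0.003;0 0 0 0 0 0 0.003")

```text
time: 26.95
tool_pos: [0.562, -0.1011, 0.0786]
ee_rot: [-1.598, 0.034, -1.035]
wrist_force: [-0.3, -0.2, -0.2]
width: 0.014
```

```bash
python3 plan.py "[(.583,-.1076,.085,-1.05)]" .003
```

```text
t 26.95 [ 0.562  -0.1011  0.0786] yaw -1.035 ydown [-0.041  0.015 -0.999] w 0.0140 F [-0.29 -0.18 -0.24] T [-0.04 -0.01 -0.01] j6 0.76
0.028 0.015 -0.033 0.016 -0.0074 0.0146 .003
```

>>> arm_command(series="0.028 0.015 -0.033 0.004 -0.012 0.004 0.003;0 0 0 0.006 -0.004 0.006 0.003;0 0 0 0.002 0 0.002 0.003")

```text
time: 27.25
tool_pos: [0.5768, -0.1054, 0.0918]
ee_rot: [-1.573, 0.002, -1.056]
wrist_force: [-0.7, -0.1, -0.3]
width: 0.0136
```

```bash
python3 plan.py "[(.583,-.1076,.085,-1.05)]" .003
```

```text
t 27.25 [ 0.5768 -0.1054  0.0918] yaw -1.056 ydown [-0.003  0.001 -1.   ] w 0.0136 F [-0.66 -0.09 -0.26] T [-0.   -0.02 -0.  ] j6 0.78
0.002 -0.006 -0.002 0.005 0.0068 0.0043 .003
```

>>> arm_command(series="0.002 -0.006 -0.002 0.004 0.004 0.0035 0.003;0 0 0 0.001 0.001 0.001 0.003;0 0 0 0 0 0 0.003")

```text
time: 27.55
tool_pos: [0.5841, -0.1082, 0.0874]
ee_rot: [-1.57, -0.001, -1.051]
wrist_force: [0.4, -0.3, -0.6]
width: 0.0137
```

```bash
python3 plan.py "[(.583,-.1076,.085,-1.05)]" .003
python3 - <<'E'
from ov import *
for n in("top","scene"):cv2.imwrite(f"pics/s1{n}.png",robot.snapshot(n))
s=(.583,-.1076);o=robot.get_obs()['tool_pos'];k=o[:2];z=o[2]+.0066
cs=[circ(s,.008,.078),circ(k,.021,z),circ(k,.021,z+.02)]
cv2.imwrite("pics/s1.png",np.vstack([draw(f"pics/s1{n}.png",n,cs,(*s,.085),20,300) for n in("top","scene")]))
E
```

```text
t 27.55 [ 0.5841 -0.1082  0.0874] yaw -1.051 ydown [ 0.002 -0.001 -1.   ] w 0.0137 F [ 0.4  -0.28 -0.55] T [ 0.01 -0.01 -0.  ] j6 0.77
-0.001 -0.001 0.001 -0.0011 0.0024 -0.0006 .003
```

View pics/s1.png

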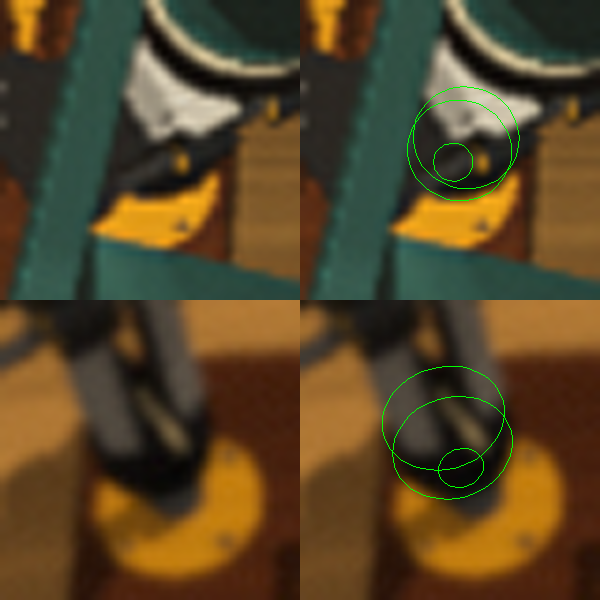

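>>> arm_command(series="0 0 0 -0.001 0.004 -0.0005 0.003;0 0 0 0 0.003 0 0.003;0 0 0 0 0.002 0 0.003")

```text
time: 27.95
tool_pos: [0.5828, -0.1074, 0.0779]
ee_rot: [-1.57, -0.001, -1.051]
wrist_force: [-0.5, -0.2, 0.1]
width: 0.0138
```

```bash
python3 plan.py "[(.583,-.1076,.074,-1.05)]" .003
```

```text
t 27.95 [ 0.5828 -0.1074  0.0779] yaw -1.051 ydown [ 0.002 -0.    -1.   ] w 0.0138 F [-0.47 -0.2   0.06] T [-0.02 -0.02 -0.  ] j6 0.77
-0.001 -0.001 0.001 0.0003 0.0039 0.0001 .003
```

>>> arm_command(series="0 0 0 0.0002 0.002 0 0.003;0 0 0 0 0.002 0 0.003;0 0 0 0 0.0015 0 0.003")

```text
time: 28.25
tool_pos: [0.5825, -0.1074, 0.0715]
ee_rot: [-1.57, -0.001, -1.051]
wrist_force: [-0.2, 0.1, 0.4]
width: 0.0138
```

```bash
python3 plan.py "[(.583,-.1076,.070,-1.05)]" .003
```

```text
t 28.25 [ 0.5825 -0.1074  0.0715] yaw -1.051 ydown [ 0.001 -0.    -1.   ] w 0.0138 F [-0.21  0.15  0.43] T [ 0.   -0.07 -0.02] j6 0.77
-0.001 -0.001 0.001 0.0004 0.0015 0.0003 .003
```

>>> arm_command(series="0 0 0 0.0004 0.0015 0.0003 0.003;0 0 0 0 0.0015 0 0.003")

```text
time: 28.45
tool_pos: [0.5828, -0.1074, 0.0684]
ee_rot: [-1.57, 0.0, -1.051]
wrist_force: [-0.4, 1.0, -0.5]
width: 0.0139
```

```bash
python3 plan.py "[(.583,-.1076,.066,-1.05)]" .003
```

```text
t 28.45 [ 0.5828 -0.1074  0.0684] yaw -1.051 ydown [ 0.  0. -1.] w 0.0139 F [-0.38  0.98 -0.45] T [ 0.19  0.22 -0.05] j6 0.77
-0 -0.001 -0 0.0003 0.0024 0.0001 .003
```

>>> arm_command(series="0 0 0 0.0002 0.0015 0 0.003;0 0 0 0 0.0015 0 0.003")

```text
time: 28.65
tool_pos: [0.5825, -0.1073, 0.0651]
ee_rot: [-1.571, 0.001, -1.051]
wrist_force: [-1.3, 0.0, -0.5]
width: 0.0135
```

```bash
python3 plan.py "[(.583,-.1076,.066,-1.05)]" .003
```

```text
t 28.65 [ 0.5825 -0.1073  0.0651] yaw -1.051 ydown [-0.001  0.001 -1.   ] w 0.0135 F [-1.26  0.05 -0.52] T [0.05 0.09 0.03] j6 0.77
0 -0.001 -0.001 0.0005 -0.0009 0.0002 .003
```

>>> arm_command(series="0 0 0 0.0003 0.002 0 0.003;0 0 0 0 0.002 0 0.003;0 0 0 0 0.002 0 0.003")

```text
time: 28.95
tool_pos: [0.5824, -0.1074, 0.0586]
ee_rot: [-1.571, 0.002, -1.051]
wrist_force: [-0.1, 1.1, -0.1]
width: 0.0137
```

```bash
python3 plan.py "[(.583,-.1076,.0554,-1.05)]" .003
```

```text
t 28.95 [ 0.5824 -0.1074  0.0586] yaw -1.051 ydown [-0.001  0.001 -1.   ] w 0.0137 F [-0.08  1.1  -0.05] T [ 0.09  0.19 -0.01] j6 0.77
0 -0.001 -0.002 0.0005 0.0032 0.0004 .003
```

>>> arm_command(series="0 0 0 0.0003 0.002 0.0002 0.003;0 0 0 0 0.002 0 0.003;0 0 0 0 0.002 0 0.003")

```text
time: 29.25
tool_pos: [0.5825, -0.1074, 0.0532]
ee_rot: [-1.571, 0.002, -1.051]
wrist_force: [-3.5, 1.7, 5.1]
width: 0.0139
```

```bash
python3 plan.py "[(.583,-.1076,.0554,-1.05)]" .003
```

```text
t 29.25 [ 0.5825 -0.1074  0.0532] yaw -1.051 ydown [-0.001  0.001 -1.   ] w 0.0139 F [-3.54  1.65  5.13] T [0.28 0.62 0.01] j6 0.77
0.001 -0.001 -0.002 0.0005 -0.0022 0.0003 .003
```

>>> arm_command(series="0 0 0 0.0003 0.002 0.0002 0.003;0 0 0 0 0.002 0 0.003;0 0 0 0 0.001 0 0.003")

```text
time: 29.55
tool_pos: [0.5826, -0.1073, 0.051]
ee_rot: [-1.571, 0.002, -1.051]
wrist_force: [-3.5, 1.9, 6.0]
width: 0.0137
```

```bash
python3 plan.py "[(.583,-.1076,.0554,-1.05)]" .003
```

```text
t 29.55 [ 0.5826 -0.1073  0.051 ] yaw -1.051 ydown [-0.001  0.001 -1.   ] w 0.0137 F [-3.55  1.88  6.05] T [ 0.28  0.7  -0.04] j6 0.77
0 -0.001 -0.002 0.0004 -0.0044 0.0002 .003
```

>>> arm_command(series="0 0 0 0.0003 0.002 0 0.003;0 0 0 0 0.002 0 0.003;0 0 0 0 0.002 0 0.003")

```text
time: 29.85
tool_pos: [0.5826, -0.1074, 0.0492]
ee_rot: [-1.57, 0.001, -1.05]
wrist_force: [-5.0, 2.1, 8.8]
width: 0.014
```

```bash
python3 plan.py "[(.583,-.1076,.0554,-1.05)]" .003
python3 - <<'E'
from ov import *
a=robot.snapshot("scene");b=robot.snapshot("scene");cv2.imwrite("pics/t1scene.png",b)
s=(.60,-.02)
cv2.imwrite("pics/t1.png",draw("pics/t1scene.png","scene",[],(*s,.085),38,390)[:,:390]);print(cv2.absdiff(a,b)[180:270,200:300].mean())
E
```

```text
t 29.85 [ 0.5826 -0.1074  0.0492] yaw -1.050 ydown [ 0.     0.001 -1.   ] w 0.0140 F [-4.97  2.1   8.84] T [0.31 0.88 0.08] j6 0.77
-0.001 -0 -0.001 0.0004 -0.0062 0.0002 .003
2.0826296296296296
```

View pics/t1.png

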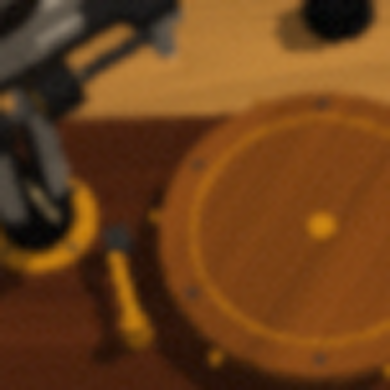

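>>> arm_command(series="0 0 0 0.0003 0.002 0 0.003;0 0 0 0 0.002 0 0.003")

```text
time: 30.15
tool_pos: [0.5826, -0.1073, 0.0486]
ee_rot: [-1.569, 0.0, -1.05]
wrist_force: [-4.6, 0.5, 8.1]
width: 0.0135
```

Run:
```python
from ov import *
L=[]
for i in range(16):
    o=robot.get_obs();
    if i%4==0:print(o['time'],o['tool_pos'].round(4),o['ee_rot'].round(3),o['wrist_force'].round(1),o['width'])
    a=robot.snapshot("scene" if i%2==0 else "top")
    if i in(0,8):L.append(cv2.resize(a[175:275,165:300],None,fx=2.9,fy=2.9,interpolation=cv2.INTER_CUBIC))
    if i==15: cv2.imwrite("pics/t2top.png",a)
o=robot.get_obs();print(o['time'],o['tool_pos'].round(4),o['wrist_force'].round(1))
cv2.imwrite("pics/t2.png",np.hstack(L))
```

```text
30.15 [ 0.5826 -0.1073  0.0486] [-1.569  0.    -1.05 ] [-4.6  0.5  8.1] 0.013535464427956162
30.35 [ 0.5827 -0.1073  0.0488] [-1.569  0.    -1.05 ] [-4.4  1.6  7.6] 0.013943343651439231
30.55 [ 0.5826 -0.1074  0.0487] [-1.569  0.    -1.05 ] [-4.   1.8  7.1] 0.013266018628723134
30.75 [ 0.5826 -0.1073  0.0488] [-1.569  0.    -1.05 ] [-4.7  1.5  8.7] 0.014026971568313824
30.95 [ 0.5826 -0.1074  0.0487] [-4.1  1.5  8.7]
```

View pics/t2.png

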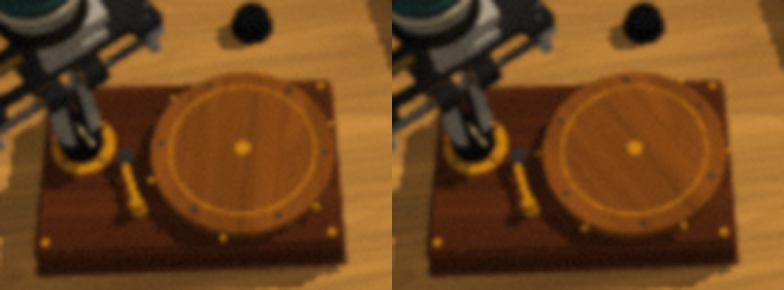

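View pics/t2top.png

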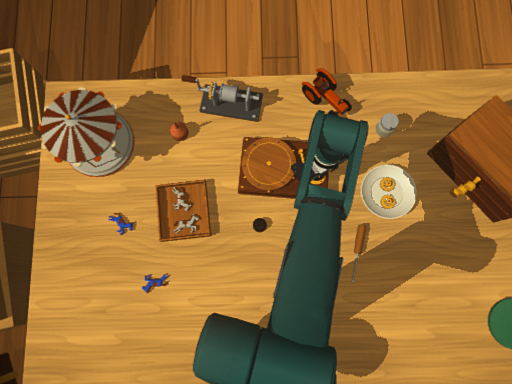

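>>> arm_command(series="0 0 0 0.0003 0.003 0 0.003;0 0 0 0.0003 0.003 0 0.003;0 0 0 0 0.003 0 0.003")

```text
time: 31.25
tool_pos: [0.5827, -0.1073, 0.0483]
ee_rot: [-1.568, -0.001, -1.05]
wrist_force: [-5.7, 2.1, 12.2]
width: 0.0136
```

Run:
```python
from ov import *
F=[]
for i in range(10):
    o=robot.get_obs();F.append(o['wrist_force'])
    if i%3==0:print(o['time'],o['tool_pos'].round(4),o['ee_rot'].round(3),o['wrist_force'].round(1),o['width'])
    a=robot.snapshot("scene")
print(np.mean(F,0))
cv2.imwrite("pics/t3.png",cv2.resize(a[195:245,170:240],None,fx=9,fy=9,interpolation=cv2.INTER_CUBIC))
```

```text
31.25 [ 0.5827 -0.1073  0.0483] [-1.568e+00 -1.000e-03 -1.050e+00] [-5.7  2.1 12.2] 0.013603060548038273
31.4 [ 0.5828 -0.1074  0.0483] [-1.568e+00 -1.000e-03 -1.050e+00] [-6.2  1.6 12. ] 0.013715883947842325
31.55 [ 0.5827 -0.1074  0.0483] [-1.568e+00 -1.000e-03 -1.050e+00] [-6.7  1.7 12.7] 0.013629113253914565
31.7 [ 0.5827 -0.1074  0.0483] [-1.568e+00 -1.000e-03 -1.050e+00] [-5.7  1.9 12.1] 0.013796642797698083
[-6.23129753  1.78799385 12.71425309]
```

View pics/t3.png

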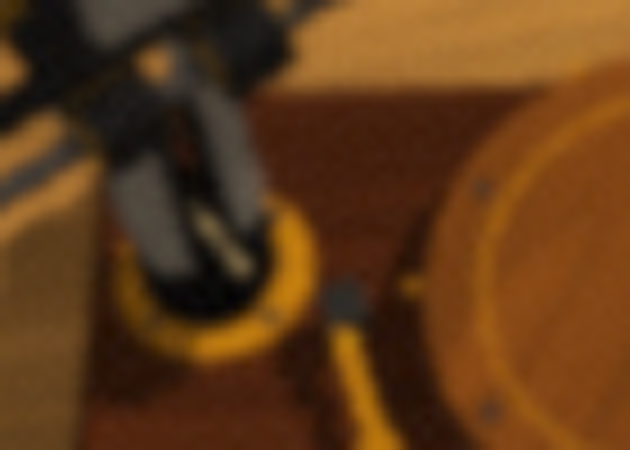

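```bash
python3 -c "
from bench import robot
print(robot.close_job()); print(robot.get_obs()['wrist_force'])"
```

```text
the job is handed in; nothing more can be done
None
the job is handed in; nothing more can be done
```

The turntable is ready and I handed the job in at about 32 s. The arm is still holding the pointer knob down and the platter is turning. The hand-in gives no verdict, so this rests on my own last checks.

**What was done**
- **Gear:** it lies in the porcelain dish next to the second gear.
- **Horse:** it lies in the wooden tray next to the second horse.
- **Knob:** I centred the pointer knob with two light squeezes on its skirt, gripped it across the bar and turned it to the flat at about 0.52 rad. It slid onto the shaft without needing a search.

**Last checks**
- **Press:** the push settled at about 12.7 N, above the spring's 9.6 N, and the height stopped changing. The height at which it stalled is 7 mm below where I predicted the knob would be home, so the shaft appears to be at its stop.
- **Platter:** two pictures 0.4 s apart showed it turned by roughly 40 degrees. That was before the final, firmer press.
- **Everything else:** a late top view showed both gears in the dish and both horses in the tray. The round knob, jar and screwdriver look where they were at the start. I judged this by eye and took no new measurements.

**What disagreed**
- **Fingertip height:** the fingertips were about 27 mm higher than the reported tool position, so my first grip on the gear closed on nothing. Stepping down, with touch and the pictures as a guide, got round that.
- **Arm drift:** the arm drifted several millimetres after fast moves, so I corrected before each grasp and placing.
- **Side force:** about 6 N of sideways force remained while pressing. The measured tool tilt stayed below 0.01 rad.

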